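# Load a label roll into the roll stand and push its axle home

### The job

Load the label roll that lies on its side on the desk into the roll stand: set it down between the two cheeks so that it lies on the tie bars, and let go. Take the steel axle by its middle and slide it nose first into the open bearing; when it is in by roughly half, let go, take it again behind its square collar and push it through the roll's core into the closed bearing on the other side, until the collar sits flat against the open bearing. Leave the mug and the big standing spare roll where they are.

Things in the scene. Friction and masses are not known exactly. Their poses are not given: they have to be found in the camera images.
- stand: Label roll stand, dark steel, fixed, 112 x 178 x 82 mm (x, y, z). Origin: on the desk, midway between its two upright cheek plates, whose inner faces are at y = +54 and -54 mm (6 mm thick, 112 mm wide in x, 82 mm tall; nothing is taller, and the x sides are open). The axle goes in from the stand's +y side, moving towards -y, along a bore at x = 0, height 52 mm.
- stand_seat (a point): Where the roll's centre is to lie: stand x = y = 0, 50 mm above the desk, when the 60 mm roll rests on the two steel tie bars (10 mm diameter, along y at x = +18 and -18 mm, axis height 20 mm).
- stand_mouth (a point): Centre of the outer face of the open bearing, on the bore axis (stand y = +84 mm, height 52 mm). The bearing is a black block, 40 x 40 mm, from y = +54 to +84 mm, with a through bore of 18 mm diameter (1 mm clearance all round the axle, so a half-entered axle sags a few degrees). Axes as the stand's: y points out of the bore.
- stand_far (a point): Centre of the closed bearing's mouth, on the same bore axis (stand y = -54 mm, height 52 mm). The mouth is countersunk from about 30 mm to 18 mm diameter over 10 mm; the bore is 18 mm, blind, and ends at y = -92 mm, clear of the seated axle's tip.
- roll: Label roll: white paper on a cardboard core, 60 mm outside diameter, 100 mm wide, core hole 26 mm in diameter, 0.17 to 0.31 kg. Origin at its centre; its y axis is the roll's axis (either end may go to either cheek). Lies on its side on the desk, axis 30 mm high.
- axle: Steel axle, 200 mm long, 16 mm diameter, 0.16 to 0.30 kg. Origin on its axis half way along, within 7 mm of its balance point. Its y axis runs from the tapered nose (y = -100 mm; 10 mm taper to 8 mm diameter) to the square collar (30 x 30 mm, y = +68 to +74 mm) and the stub (to y = +100). Lies on the desk on collar and nose end: slopes 0.044 rad down to the nose, origin 12 mm high.
- axle_tip (a point): Tip of the axle's nose.
- axle_collar (a point): Centre of the collar's inner face (towards the nose), which comes to rest against the outer face of the open bearing.
- axle_stub (a point): Middle of the plain round stub behind the collar (16 mm diameter, 26 mm long), 13 mm from the collar's outer face.
- spare_roll: Spare label roll standing on end, 90 mm diameter, 60 mm tall, loose; not to be disturbed. Origin: centre of its underside.
- mug: White mug, 80 mm diameter, 90 mm tall, loose; not to be disturbed. Origin: centre of its underside.
- label_printer: Label printer, fixed, 200 x 180 x 142 mm, on the desk to the robot's right. Origin: centre of its underside.
There are look-alikes about, which are no part of the job. There is more than one size of the axle; the job needs the smaller.

How it is judged:
By the outcome, as a careful person would: the job done as asked, in the order asked, and still so for the second after the job is handed in, with the robot touching nothing.
It also fails if it takes over 69 s, if anything falls off the work surface, if the arm or the gripper's body presses on something with over 40 N, if the wrist force passes 120 N, or if a joint passes its speed limit or range.

### The arm

A 7-joint arm with a two-finger parallel gripper is mounted at the origin on the work surface. World frame = base frame: x ahead of the robot, y to its left, z up, the work surface at z = 0. Lengths are in mm, angles in degrees, forces in N, time in s.
With the tool pointing down it reaches from about 400 to 850 mm from the base axis. Payload 6.9 kg.
Tool frame: the origin (TCP) lies between the finger pads; the fingertips stand 25 mm ahead of it and the grasp point (between the pads) lies 6 mm ahead of it; z points along the fingers, y is the direction in which the jaws open and shut (so a half turn about z gives the same grasp; the last joint's range is limited). The gripper opens to 85 mm and grips with 20 to 120 N. Pads are 22 mm wide; open, the fingers measure 114 mm over their backs; the gripper's body (76 mm by 85 mm) begins 54 mm behind the grasp point. The pads swing forward as they close: fully open they stand 13 mm farther back than shut.
Start: joints at [-68.784, 29.078, -13.613, 85.955, 7.202, 65.827, -8.869], TCP at [163.592, 603.2, 256.275] pointing down, gripper open.
Joint ranges: [-176.47, 176.47], [-13.61, 117.27], [-81.72, 77.17], [0.22, 143.17], [-87.28, 267.28], [10, 112.55], [-165.47, 165.47]. Speed limits (degrees/s): [136.94, 136.94, 180, 180, 180, 180, 180].

### API

Orientations are given as [roll, pitch, yaw] about the fixed x, y, z axes, in that order (R = Rz(yaw) Ry(pitch) Rx(roll)).
In Python, from workcell import manip gives the robot as it stands.
- The arm moves only by the tool step_arm, never from a script. Its arguments are lists of equal length, an entry for each row: "angular": the turn, a rotation vector about the tool's x, y, z in degrees, a list of three; "travel": the shift along the tool's x, y, z in m, a list of three; "jaw": the closure in counts, from 0 (fully open) to 255 (shut). In form: {"angular": [[rx, ry, rz], ...], "travel": [[x, y, z], ...], "jaw": [jaw, ...]}. A call has 1 to 8 rows; each row is the pose to reach, as a shift and turn from the pose commanded when the call began, along the tool's axes at that moment; what a row does not reach only later rows make up. A row lasts 1/12 s, in which the tool goes at most 41.7 mm and 7.16 degrees, less where a joint would pass 70% of its speed; a pose out of reach is approached as far as the arm can. A call with a gripper value outside its range is refused whole. The fingers move at their own pace and stop on an object; "grip_force" is the grip in N (left out, the last holds). Time passes only in rows, so rows that repeat a pose let the fingers close. It gives the time, the measured TCP pose, the force and the opening at its end, in the units of the state.
- manip.observe(): the state, without advancing time (a new reading comes with each control period).
- manip.get_image(name): name is "scene" or "top" or "wrist"; returns a dict with "color" (420x560x3 uint8, red, green, blue), "range_z" (420x560 float32, mm along the optical axis (not along the pixel's ray), 0 where there is no reading), "K" (3x3 intrinsics, pixels), "k1" (the pictures are not rectified: a ray, as slopes to the right and down, at radius r is drawn at 1 + k1 r^2 times it, then the intrinsics apply), "rvec" (rotation vector, rad) and "tvec" (3), from world to camera coordinates, as OpenCV has them; the wrist camera has in their place "tool_from_camera" (4x4, takes a point from camera to tool coordinates, whose origin is the TCP and whose axes are the flange's). Camera axes: x right, y down, z forward; pixel columns grow to the right and rows downward; lengths in mm; the calibration is good to about 2 mm. A picture is of the moment at which its call begins: read the wrist's pose just before it.
- manip.sign_off(): hands the job in, once; it reports no verdict.
The state is a dict: "time_s": time; "joint_positions": joint angles; "qvel": joint speeds; "joint_torque": joint torques, N m; "tcp_pos": TCP position; "tool_rot": TCP orientation; "wrist_force": force on the tool from outside, world axes, zero at the start; "ft_torque": the same for the moment, N m; "gripper_width": opening from 0.0 (shut) to 1.0 (fully open).
Only numpy, scipy, OpenCV 4.12 (cv2) and the standard library are available. Lean on these libraries where they do the work, as an engineer would, in place of code of your own. Each camera call takes 0.05 s, during which the arm holds its last target.

## Working session

There is one attempt and no reset: what is moved stays moved. The work goes in short steps, Python scripts to look and compute and a tool call to move; the robot and the scene stay as the last step left them, time stands still between calls to the robot, and variables do not carry over. Pictures are saved under pics/ and viewed, and the job is handed in when it is done.

Besides the shell and the picture viewer there is one more tool, called after ">>>" by a JSON object that holds its "fn" and its "kwargs", one argument or row to a line. step_arm: Moves the arm, as the interface text tells. Its arguments: {"type":"object","properties":{"angular":{"type":"array","items":{"type":"array","items":{"type":"number"}}},"travel":{"type":"array","items":{"type":"array","items":{"type":"number"}}},"jaw":{"type":"array","items":{"type":"number"}},"grip_force":{"type":"number"}},"required":["angular","travel","jaw"]}

```bash
ls; mkdir -p pics; python3 - <<'E'
from workcell import manip
import cv2
print(manip.observe())
for n in ["scene","top","wrist"]:
    d=manip.get_image(n)
    cv2.imwrite(f"pics/{n}0.png",d["color"][:,:,::-1])
    print(n,d["K"].tolist(),d["k1"],d.get("rvec"),d.get("tvec"),d.get("tool_from_camera"))
    import pickle; pickle.dump(d,open(f"{n}0.pkl","wb"))
E
```

```text
pics
{'time_s': 0.0, 'joint_positions': array([-68.78425849,  29.12533264, -13.6083728 ,  86.00701864,
         7.20321034,  65.82714139,  -8.86945164]), 'qvel': array([ 0.06885826,  0.00093888, -0.03997045, -0.03994864,  0.10175121,
       -0.01462383, -0.03196059]), 'joint_torque': array([-3.82204662e-04, -6.20610380e+01, -2.18639486e+00, -2.49670655e+01,
        1.27404579e-02,  1.16969651e-02, -5.50990677e-06]), 'tcp_pos': array([163.53438114, 602.76550252, 255.441568  ]), 'tool_rot': array([-1.79899459e+02,  3.20852178e-03,  1.64829484e+02]), 'wrist_force': array([ 0.65988249, -0.79267129, -0.80470022]), 'ft_torque': array([0.03259755, 0.02971276, 0.01556822]), 'gripper_width': 0.9998980685622884}
scene [[503.0699263902655, 0.0, 279.18717379054016], [0.0, 503.0699263902655, 208.70487165378677], [0.0, 0.0, 1.0]] 0.020484267639060073 [ 1.09010728  2.51348055 -0.85620046] [ 407.5096467  -249.14626054 1471.78895225] None
top [[473.73913481449625, 0.0, 274.4068679214089], [0.0, 473.73913481449625, 211.33884237575415], [0.0, 0.0, 1.0]] -0.07399611048555729 [ 2.16726485 -2.11461326  0.16973294] [ -61.45589654  566.68652804 1283.59410341] None
wrist [[312.37935243945554, 0.0, 275.49069322414624], [0.0, 312.37935243945554, 208.99746813902755], [0.0, 0.0, 1.0]] -0.06494335025894674 None None [[ 3.48059019e-04 -9.51814432e-01 -3.06674364e-01  7.91366137e+01]
 [ 9.99999923e-01  3.87029969e-04 -6.62648107e-05 -1.72527152e-01]
 [ 1.81763973e-04 -3.06674317e-01  9.51814494e-01 -1.17663362e+02]
 [ 0.00000000e+00  0.00000000e+00  0.00000000e+00  1.00000000e+00]]
```

View pics/top0.png

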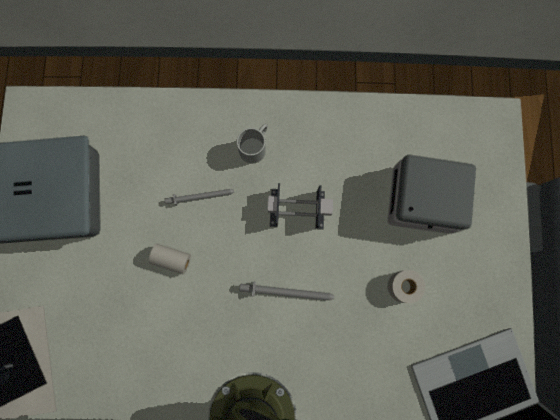

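View pics/scene0.png

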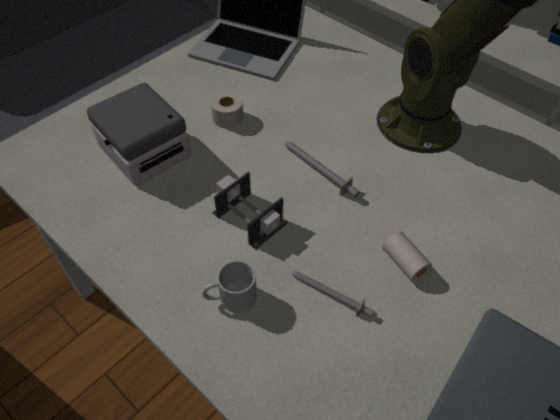

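View pics/wrist0.png

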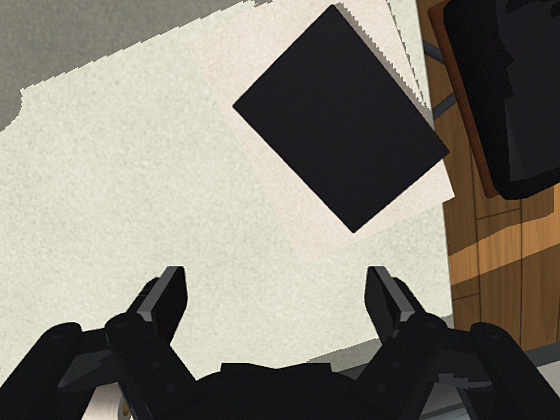

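```bash
cat > h.py <<'E'
import numpy as np, cv2, pickle
from scipy.spatial.transform import Rotation as R
def rays(d,uv=None):
    K=d["K"]
    if uv is None:
        u,v=np.meshgrid(np.arange(560),np.arange(420)); uv=np.stack([u,v],-1).reshape(-1,2)
    uv=np.asarray(uv,float)
    p=cv2.undistortPointsIter(uv.reshape(-1,1,2),K,np.array([d["k1"],0,0,0,0.]),None,None,(3,50,1e-9)).reshape(-1,2)
    return p
def Tcw(d,obs=None):
    "world_from_camera"
    if "rvec" in d and d["rvec"] is not None:
        M=cv2.Rodrigues(np.array(d["rvec"],float))[0]; t=np.array(d["tvec"],float)
        T=np.eye(4);T[:3,:3]=M.T;T[:3,3]=-M.T@t;return T
    T=np.eye(4);T[:3,:3]=R.from_euler('xyz',obs["tool_rot"],degrees=True).as_matrix();T[:3,3]=obs["tcp_pos"]
    return T@np.array(d["tool_from_camera"])
def cloud(d,obs=None):
    p=rays(d);z=d["range_z"].reshape(-1).astype(float)
    P=np.c_[p*z[:,None],z];T=Tcw(d,obs)
    W=P@T[:3,:3].T+T[:3,3];W[z<=0]=np.nan
    return W.reshape(420,560,3)
def proj(d,W,obs=None):
    T=np.linalg.inv(Tcw(d,obs));P=np.atleast_2d(W)@T[:3,:3].T+T[:3,3]
    s=P[:,:2]/P[:,2:];r2=(s**2).sum(1,keepdims=True);s=s*(1+d["k1"]*r2)
    return s@d["K"][:2,:2].T+d["K"][:2,2]
def crop(im,u0,v0,u1,v1,f,name):
    cv2.imwrite(name,cv2.resize(im[v0:v1,u0:u1,::-1],None,fx=f,fy=f,interpolation=cv2.INTER_CUBIC))
def ld(n):return pickle.load(open(n,"rb"))
E
python3 - <<'E'
from h import *
t=ld("top0.pkl");s=ld("scene0.pkl")
crop(t["color"],130,120,360,310,3.4,"pics/tc.png")
crop(s["color"],200,160,440,330,3.3,"pics/sc.png")
for n,d in(("top",t),("scene",s)):
    W=cloud(d); z=W[...,2]
    for nm,(uv) in {"top":{"roll":(170,258),"axle":(200,197),"desk":(200,320)},"scene":{"roll":(405,253),"desk":(340,240)}}[n].items(): print(n,nm,W[uv[1],uv[0]])
    m=np.clip((z+10)/160*255,0,255);m[np.isnan(m)]=0
    cv2.imwrite(f"pics/h_{n}.png",cv2.applyColorMap(m.astype(np.uint8),cv2.COLORMAP_JET))
E
```

```text
top roll [429.29581187 235.40555646  58.35209847]
top axle [607.66541284 166.70244984  23.10370769]
top desk [260.80458096 153.82482005   1.83153893]
scene roll [443.58672425 238.35619465  57.4045571 ]
scene desk [482.95541673  91.790887     3.39464533]
```

View pics/tc.png

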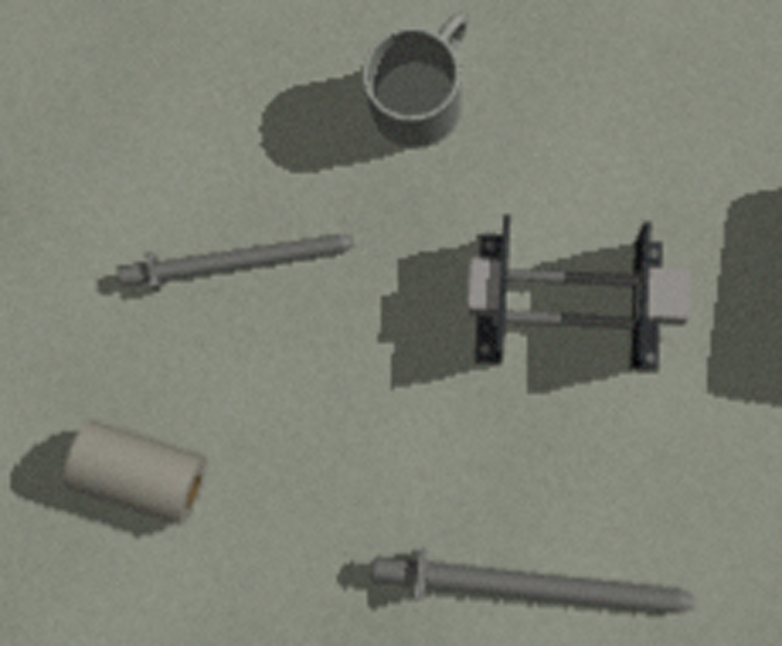

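View pics/sc.png

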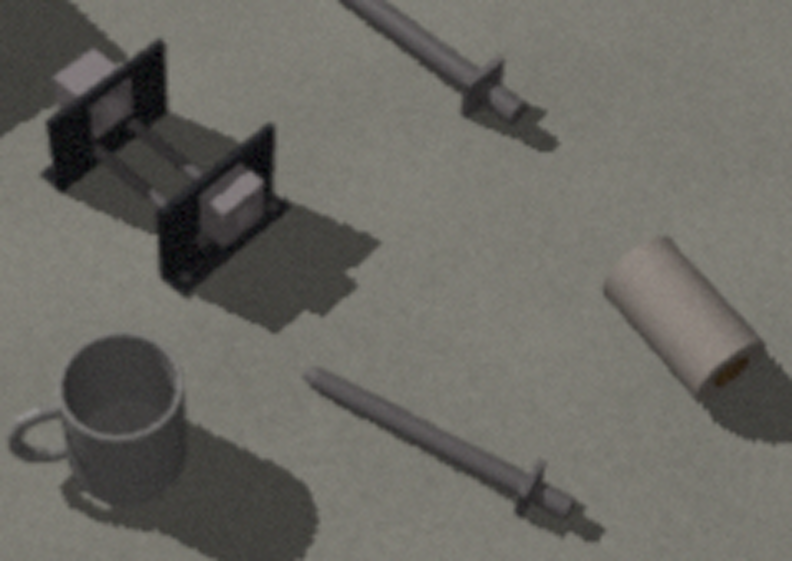

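View pics/h_top.png

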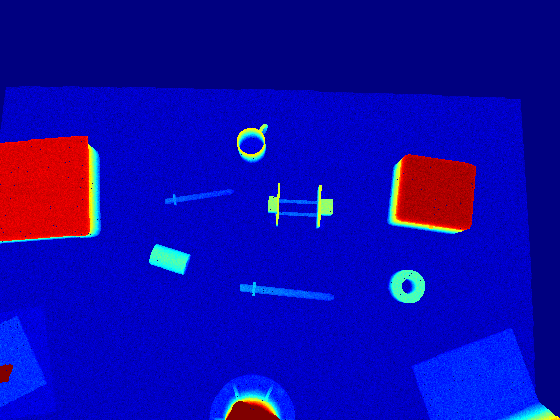

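```bash
python3 - <<'E'
from h import *
from scipy.optimize import least_squares
t=ld("top0.pkl");s=ld("scene0.pkl")
Wt=cloud(t).reshape(-1,3);Ws=cloud(s).reshape(-1,3)
C={"t":Wt,"s":Ws}
def box(W,x0,x1,y0,y1,z0,z1):
    return W[(W[:,0]>x0)&(W[:,0]<x1)&(W[:,1]>y0)&(W[:,1]<y1)&(W[:,2]>z0)&(W[:,2]<z1)]
for k,W in C.items():
    print(k,"desk z",np.nanmedian(box(W,200,800,-100,300,-15,8)[:,2]))
    st=box(W,500,700,-220,60,60,110); print(" stand",len(st),st.min(0),st.max(0))
    rl=box(W,350,520,150,320,12,90); print(" roll",len(rl),rl.min(0),rl.max(0))
    ax=box(W,540,680,60,290,12,60); print(" axle",len(ax),ax.min(0),ax.max(0))
    mg=box(W,670,860,0,150,20,130); print(" mug",mg.min(0),mg.max(0))
    sp=box(W,250,450,-300,-100,20,130); print(" spare",sp.min(0) if len(sp) else 0,sp.max(0) if len(sp) else 0)
E
```

```text
t desk z 1.2588424389707598
 stand 523 [ 526.61940759 -206.011884     60.66497128] [640.55403458 -29.05987765  89.06250001]
 roll 824 [387.03161726 186.34885229  12.62267448] [468.76740548 296.93164093  67.82927792]
 axle 378 [584.35342348  73.50692953  12.09241743] [665.14143201 267.07515085  37.74267228]
 mug [7.14661129e+02 2.66300780e-02 2.00850552e+01] [796.57978857  61.41145234  95.9686488 ]
 spare [ 328.21908673 -213.83287079   20.0302522 ] [ 351.60886005 -101.75807188   30.16588524]
s desk z 2.616408388245077
 stand 968 [ 525.55751227 -208.69538013   60.0341876 ] [644.39174338 -27.26802431  89.78003514]
 roll 1282 [398.92903575 184.36670096  12.13165807] [474.39439012 295.45941046  67.9971694 ]
 axle 659 [584.66231049  70.60122168  12.09096326] [637.57080346 268.52291897  37.58743658]
 mug [7.16917405e+02 1.79389184e-02 2.03464661e+01] [797.69117927  63.86990421  97.74389972]
 spare [ 329.80349436 -217.40285965   20.08579663] [ 355.53335806 -100.27782336   31.82226088]
```

```bash
cat > fit.py <<'E'
from h import *
from scipy.optimize import least_squares
def box(W,x0,x1,y0,y1,z0,z1):
    return W[(W[:,0]>x0)&(W[:,0]<x1)&(W[:,1]>y0)&(W[:,1]<y1)&(W[:,2]>z0)&(W[:,2]<z1)]
def sdbox(p,c,h):
    q=np.abs(p-c)-h
    return np.linalg.norm(np.maximum(q,0),axis=-1)+np.minimum(q.max(-1),0)
B=[((0,57,41),(56,3,41)),((0,-57,41),(56,3,41)),((0,69,52),(20,15,20)),((0,-74,52),(20,20,20))]
def cyl(p,y0,y1,r,x,z):
    q=np.c_[np.hypot(p[:,0]-x,p[:,2]-z)-r,np.abs(p[:,1]-(y0+y1)/2)-(y1-y0)/2]
    return np.linalg.norm(np.maximum(q,0),axis=-1)+np.minimum(q.max(-1),0)
def loc(W,a):
    x,y,z,yaw=a;c,s=np.cos(yaw),np.sin(yaw);d=W-[x,y,z]
    return np.c_[c*d[:,0]+s*d[:,1],-s*d[:,0]+c*d[:,1],d[:,2]]
def fstand(W,flip=0,a0=(583,-118,2,np.radians(-3))):
    def sd(a):
        p=loc(W,a)
        if flip:p=p*[-1,-1,1]
        return np.min([sdbox(p,np.array(c),np.array(h)) for c,h in B]+[cyl(p,-54,54,5,18,20),cyl(p,-54,54,5,-18,20)],0)
    r=least_squares(sd,a0,loss='soft_l1',f_scale=2,x_scale=[1,1,1,.02],diff_step=1e-4)
    return r
def froll(W,a0=(430,240,0,np.radians(-17))):
    r=least_squares(lambda a:cyl(loc(W,a),-50,50,30,0,30),a0,loss='soft_l1',f_scale=2,x_scale=[1,1,1,.02],diff_step=1e-4);return r
def faxle(W,a0=(605,170,0,np.radians(8))):
    th=0.044
    def sd(a):
        p=loc(W,a)-[0,0,12];c,s=np.cos(th),np.sin(th)
        p=np.c_[p[:,0],c*p[:,1]+s*p[:,2],-s*p[:,1]+c*p[:,2]]
        return np.minimum(cyl(p,-92,100,8,0,0),sdbox(p,np.array([0,71,0]),np.array([15,3,15])))
    return least_squares(sd,a0,loss='soft_l1',f_scale=2,x_scale=[1,1,1,.02],diff_step=1e-4)
def rep(n,r): print(n,np.round(r.x[:3],1),"yaw",round(np.degrees(r.x[3]),2),"cost/n",round(r.cost/len(r.fun),3),len(r.fun))
E
python3 - <<'E'
from fit import *
for n in("top","scene"):
    d=ld(n+"0.pkl");W=cloud(d).reshape(-1,3)
    st=box(W,490,680,-240,20,10,110)
    for f in(0,1): rep(n+" stand f%d"%f,fstand(st,f))
    rep(n+" roll",froll(box(W,350,520,150,320,9,90)))
    rep(n+" axle",faxle(box(W,560,640,60,290,9,60)))
E
```

```text
top stand f0 [ 584.2 -112.8    2.1] yaw -1.4 cost/n 1.687 906
top stand f1 [ 584.1 -113.8    2.2] yaw -1.35 cost/n 2.037 906
top roll [428.5 242.8   1.6] yaw -16.07 cost/n 1.838 832
top axle [612.5 169.4   1.9] yaw 10.73 cost/n 2.057 397
scene stand f0 [ 584.4 -114.     3.3] yaw -1.21 cost/n 1.226 2044
scene stand f1 [ 584.5 -114.1    3.4] yaw -1.2 cost/n 1.943 2044
scene roll [430.2 239.2   2.9] yaw -15.95 cost/n 1.065 1290
scene axle [612.7 167.5   2.6] yaw 10.78 cost/n 1.053 678
```

```bash
cat > cmd.py <<'E'
from h import *
import json,sys
from workcell import manip
def Rm(e):return R.from_euler('xyz',e,degrees=True)
def delta(p0,e0,p1,e1):
    a=Rm(e0);b=Rm(e1)
    return np.round(a.inv().apply(np.array(p1,float)-p0)/1000,4),np.round((a.inv()*b).as_rotvec(degrees=True),2)
def apply(p0,e0,tr,ang):
    a=Rm(e0);p=np.array(p0)+a.apply(np.array(tr)*1000);e=(a*R.from_rotvec(ang,degrees=True)).as_euler('xyz',degrees=True)
    return p.tolist(),e.tolist()
def st():return json.load(open("cmd.json"))
def sv(p,e):json.dump([list(p),list(e)],open("cmd.json","w"))
def did(tr,ang):
    p,e=st();p,e=apply(p,e,tr,ang);sv(p,e);o=manip.observe()
    print("cmd",np.round(p,1),np.round(e,2),"meas",np.round(o["tcp_pos"],1),np.round(o["tool_rot"],2),"F",np.round(o["wrist_force"],1),"w",round(o["gripper_width"]*85,1),"t",o["time_s"],"j",np.round(o["joint_positions"]))
def want(p1,e1):
    p,e=st();print("travel,ang",*[x.tolist() for x in delta(p,e,p1,e1)])
E
python3 - <<'E'
from cmd import *
E
mv cmd.py rc.py; python3 - <<'E'
from rc import *
sv([163.592,603.2,256.275],[180,0,164.83])
want([429.5,240,150],[180,0,74])
t=ld("top0.pkl");W=cloud(t).reshape(-1,3)
m=(W[:,2]>100)&(W[:,0]>250)
print(W[m&(W[:,1]>250)][:,:].min(0),W[m&(W[:,1]>250)].max(0))
E
```

```text
travel,ang [-0.3517, -0.281, 0.1063] [-0.0, -0.0, 90.83]
[459.15636974 439.88131838 100.24473249] [751.52289418 711.81220434 145.40451706]
```

>>> {"fn": "step_arm", "kwargs": {
  "angular": [
    [0,0,6],
    [0,0,13],
    [0,0,20],
    [0,0,27],
    [0,0,34],
    [0,0,41],
    [0,0,48],
    [0,0,53]
  ],
  "travel": [
    [-0.024,-0.02,0.006],
    [-0.052,-0.041,0.014],
    [-0.08,-0.063,0.022],
    [-0.108,-0.085,0.03],
    [-0.136,-0.107,0.038],
    [-0.164,-0.13,0.046],
    [-0.19,-0.152,0.054],
    [-0.21,-0.168,0.06]
  ],
  "jaw": [0,0,0,0,0,0,0,0]
}}

```text
time_s: 0.82
tcp_pos: [323.7, 382.9, 195.7]
tool_rot: [-180.0, 0.1, 111.3]
wrist_force: [0.7, -1.1, 0.0]
gripper_width: 1.001
```

```bash
python3 - <<'E'
from rc import *
did([-0.21,-0.168,0.06],[0,0,53])
want([429.5,240,150],[180,0,74])
E
```

```text
cmd [322.3 386.1 196.3] [180.    -0.   111.83] meas [323.7 382.9 195.7] [-1.7997e+02  9.0000e-02  1.1133e+02] F [ 0.7 -1.1  0. ] w 85.1 t 0.8167 j [-54.  22.   2. 109.  -1.  49. -30.]
travel,ang [-0.1755, 0.0452, 0.0463] [-0.0, -0.0, 37.83]
```

>>> {"fn": "step_arm", "kwargs": {
  "angular": [
    [0,0,6],
    [0,0,12.5],
    [0,0,19],
    [0,0,25.5],
    [0,0,31.5],
    [0,0,36],
    [0,0,38],
    [0,0,38]
  ],
  "travel": [
    [-0.026,0.007,0.007],
    [-0.056,0.014,0.015],
    [-0.088,0.023,0.023],
    [-0.12,0.031,0.032],
    [-0.148,0.038,0.039],
    [-0.168,0.043,0.044],
    [-0.175,0.045,0.046],
    [-0.175,0.045,0.046]
  ],
  "jaw": [0,0,0,0,0,0,0,0]
}}

```text
time_s: 1.48
tcp_pos: [429.9, 238.8, 149.8]
tool_rot: [-180.0, 0.1, 73.6]
wrist_force: [-0.7, -0.3, -0.2]
gripper_width: 0.999
```

```bash
python3 - <<'E'
from rc import *
did([-0.175,0.045,0.046],[0,0,38])
o=manip.observe();d=manip.get_image("wrist");pickle.dump((o,d),open("w1.pkl","wb"))
cv2.imwrite("pics/w1.png",d["color"][:,:,::-1])
from fit import *
W=cloud(d,o).reshape(-1,3)
print(np.nanmedian(box(W,300,800,0,350,-15,10)[:,2]))
rep("roll",froll(box(W,340,520,140,330,9,80)))
E
```

```text
cmd [429.2 240.4 150.3] [180.    -0.    73.83] meas [429.9 238.8 149.8] [-1.80e+02  7.00e-02  7.36e+01] F [-0.7 -0.3 -0.2] w 84.9 t 1.4833 j [-41.  25.  13. 114.  -8.  42. -40.]
0.06603232004886195
roll [4.272e+02 2.418e+02 2.000e-01] yaw -15.85 cost/n 0.128 10285
```

View pics/w1.png

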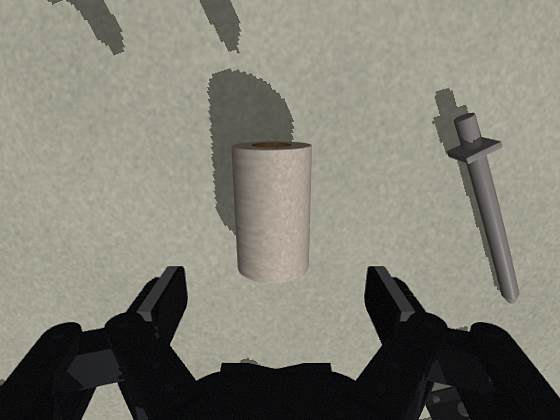

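```bash
python3 - <<'E'
from rc import *
o=manip.observe();print(o["tcp_pos"],o["tool_rot"],o["qvel"],o["time_s"])
want([427.2,241.8,60],[180,0,74.15])
E
```

```text
[429.00072213 240.4696952  150.09884968] [-1.79966225e+02  1.78695297e-02  7.38593276e+01] [-1.61676538 -0.63027152 -2.0536175  -0.33527793 -0.01803113  0.18908949
  0.36610365] 1.5333
travel,ang [0.0008, -0.0023, 0.0903] [0.0, -0.0, -0.32]
```

>>> {"fn": "step_arm", "kwargs": {
  "angular": [
    [0,0,-0.3],
    [0,0,-0.3],
    [0,0,-0.3],
    [0,0,-0.3],
    [0,0,-0.3],
    [0,0,-0.3],
    [0,0,-0.3]
  ],
  "travel": [
    [0.001,-0.002,0.02],
    [0.001,-0.002,0.05],
    [0.001,-0.002,0.08],
    [0.001,-0.002,0.1],
    [0.001,-0.002,0.114],
    [0.001,-0.002,0.119],
    [0.001,-0.002,0.119]
  ],
  "jaw": [0,0,0,0,0,0,0]
}}

```text
time_s: 2.12
tcp_pos: [426.2, 243.2, 30.5]
tool_rot: [-179.9, 0.0, 74.3]
wrist_force: [-0.6, -0.1, 0.2]
gripper_width: 0.995
```

```bash
python3 - <<'E'
from rc import *
did([0.001,-0.002,0.119],[0,0,-0.3])
o=manip.observe();d=manip.get_image("wrist")
cv2.imwrite("pics/w2.png",d["color"][:,:,::-1])
E
```

```text
cmd [427.5 241.9  31.3] [180.    -0.    74.13] meas [426.2 243.2  30.5] [-1.7988e+02  4.0000e-02  7.4340e+01] F [-0.6 -0.1  0.2] w 84.6 t 2.1167 j [-38.  36.   8. 121. -12.  24. -36.]
```

View pics/w2.png

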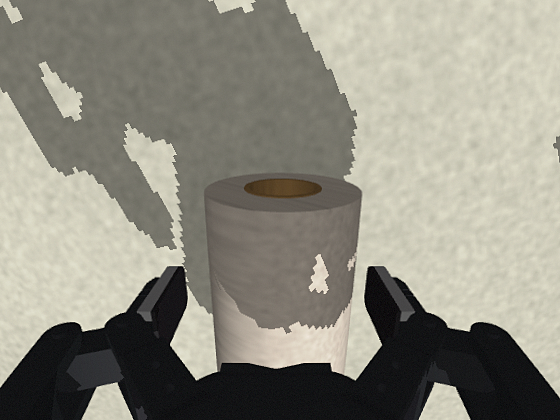

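>>> {"fn": "step_arm", "kwargs": {
  "angular": [
    [0,0,0],
    [0,0,0],
    [0,0,0],
    [0,0,0],
    [0,0,0],
    [0,0,0]
  ],
  "travel": [
    [0,0,0],
    [0,0,0],
    [0,0,0],
    [0,0,0],
    [0,0,0],
    [0,0,0]
  ],
  "jaw": [140,140,140,140,140,140],
  "grip_force": 40
}}

```text
time_s: 2.67
tcp_pos: [428.0, 242.6, 32.6]
tool_rot: [179.9, -0.1, 74.2]
wrist_force: [-0.5, 0.3, 6.1]
gripper_width: 0.696
```

```bash
python3 - <<'E'
from rc import *
did([0,0,0],[0,0,0])
want([427.5,241.9,170],[180,0,74.15])
want([584.3,-113.4,170],[180,0,88.7])
E
```

```text
cmd [427.5 241.9  31.3] [180.     0.    74.13] meas [428.  242.6  32.6] [ 1.7992e+02 -1.2000e-01  7.4150e+01] F [-0.5  0.3  6.1] w 59.2 t 2.6667 j [-38.  36.   8. 121. -12.  24. -36.]
travel,ang [-0.0, -0.0, -0.1387] [0.0, 0.0, -0.02]
travel,ang [-0.2989, 0.248, -0.1387] [0.0, 0.0, -14.57]
```

>>> {"fn": "step_arm", "kwargs": {
  "angular": [
    [0,0,0],
    [0,0,0],
    [0,0,0],
    [0,0,-2],
    [0,0,-4],
    [0,0,-6],
    [0,0,-8],
    [0,0,-9]
  ],
  "travel": [
    [0,0,-0.02],
    [0,0,-0.055],
    [-0.005,0.005,-0.09],
    [-0.025,0.025,-0.115],
    [-0.05,0.05,-0.13],
    [-0.08,0.075,-0.14],
    [-0.105,0.1,-0.145],
    [-0.12,0.115,-0.145]
  ],
  "jaw": [140,140,140,140,140,140,140,140]
}}

```text
time_s: 3.33
tcp_pos: [507.3, 90.8, 178.7]
tool_rot: [179.7, 0.0, 83.0]
wrist_force: [0.3, 0.7, -2.4]
gripper_width: 0.697
```

```bash
python3 - <<'E'
from rc import *
did([-0.12,0.115,-0.145],[0,0,-9])
want([584.3,-30,180],[180,0,88.7])
E
```

```text
cmd [505.3  95.  176.3] [180.     0.    83.13] meas [507.3  90.8 178.7] [1.7974e+02 2.0000e-02 8.3040e+01] F [ 0.3  0.7 -2.4] w 59.2 t 3.3333 j [-21.  24.  11. 109.  -6.  47. -14.]
travel,ang [-0.1147, 0.0934, -0.0037] [0.0, 0.0, -5.57]
```

>>> {"fn": "step_arm", "kwargs": {
  "angular": [
    [0,0,-1],
    [0,0,-2.5],
    [0,0,-4],
    [0,0,-5],
    [0,0,-5.6],
    [0,0,-5.6],
    [0,0,-5.6]
  ],
  "travel": [
    [-0.02,0.016,0],
    [-0.048,0.039,-0.001],
    [-0.076,0.062,-0.002],
    [-0.1,0.082,-0.003],
    [-0.114,0.093,-0.004],
    [-0.114,0.093,-0.004],
    [-0.114,0.093,-0.004]
  ],
  "jaw": [140,140,140,140,140,140,140]
}}

```text
time_s: 3.92
tcp_pos: [583.8, -30.6, 180.5]
tool_rot: [-180.0, 0.0, 88.6]
wrist_force: [-1.3, 0.4, -2.7]
gripper_width: 0.693
```

```bash
python3 - <<'E'
from rc import *
did([-0.114,0.093,-0.004],[0,0,-5.6])
o=manip.observe();d=manip.get_image("wrist");pickle.dump((o,d),open("w3.pkl","wb"))
cv2.imwrite("pics/w3.png",d["color"][:,:,::-1])
from fit import *
W=cloud(d,o).reshape(-1,3)
print(np.nanmedian(box(W,300,800,-300,350,-15,10)[:,2]))
st=box(W,490,680,-240,20,10,95)
rep("stand",fstand(st))
E
```

```text
cmd [584.  -29.3 180.3] [180.     0.    88.73] meas [583.8 -30.6 180.5] [-1.7999e+02  1.0000e-02  8.8580e+01] F [-1.3  0.4 -2.7] w 58.9 t 3.9167 j [-5. 30.  9. 99. -6. 52.  5.]
0.08680069039007776
stand [ 644.7 -113.6   -0. ] yaw 3.64 cost/n 0.132 73
```

View pics/w3.png

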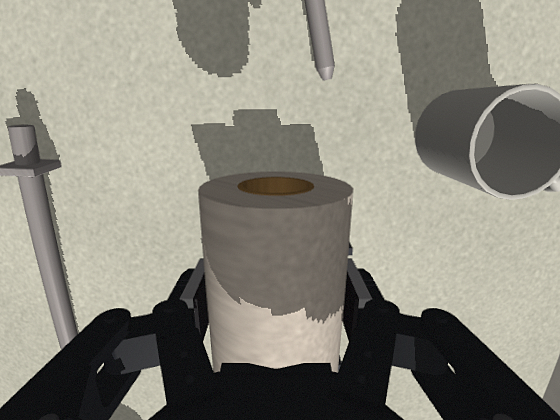

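>>> {"fn": "step_arm", "kwargs": {
  "angular": [
    [0,0,0],
    [0,0,0],
    [0,0,0],
    [0,0,0],
    [0,0,0],
    [0,0,0],
    [0,0,0],
    [0,0,0]
  ],
  "travel": [
    [-0.02,0,-0.01],
    [-0.05,0,-0.02],
    [-0.085,0,-0.02],
    [-0.12,0,-0.02],
    [-0.15,0,-0.02],
    [-0.165,0,-0.02],
    [-0.17,0,-0.02],
    [-0.17,0,-0.02]
  ],
  "jaw": [140,140,140,140,140,140,140,140]
}}

```text
time_s: 4.63
tcp_pos: [579.8, -199.0, 200.2]
tool_rot: [-180.0, -0.0, 88.7]
wrist_force: [0.4, 0.4, -2.5]
gripper_width: 0.696
```

```bash
python3 - <<'E'
from rc import *
did([-0.17,0,-0.02],[0,0,0])
o=manip.observe();d=manip.get_image("wrist");pickle.dump((o,d),open("w4.pkl","wb"))
cv2.imwrite("pics/w4.png",d["color"][:,:,::-1])
from fit import *
W=cloud(d,o).reshape(-1,3)
print(np.nanmedian(box(W,300,800,-300,350,-15,10)[:,2]))
st=box(W,500,670,-240,20,8,95)
rep("stand",fstand(st))
E
```

```text
cmd [ 580.2 -199.2  200.3] [180.     0.    88.73] meas [ 579.8 -199.   200.2] [-1.7997e+02 -3.0000e-02  8.8690e+01] F [ 0.4  0.4 -2.5] w 59.2 t 4.6333 j [11. 31. 10. 93. -6. 57. 21.]
0.05055915955108503
stand [ 5.838e+02 -1.129e+02  1.000e-01] yaw -1.41 cost/n 0.19 10131
```

View pics/w4.png

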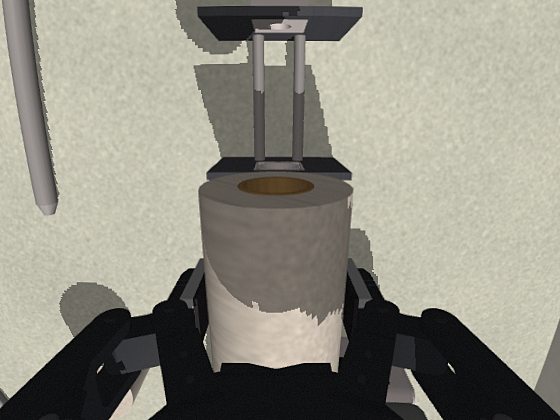

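```bash
python3 - <<'E'
from rc import *
from fit import *
o,d=ld("w4.pkl")
W=cloud(d,o).reshape(-1,3)
m=box(W,540,620,-270,-130,160,240)
# only near the roll surface; exclude fingers by |x|<27
m=m[np.abs(m[:,0]-580)<28]
a=froll(m,(580,-199,168,np.radians(-1.3)));rep("roll",a)
print(np.array(o["tcp_pos"]))
dx=a.x[:3]-o["tcp_pos"];print(dx)
c=np.array([583.8,-112.9])-dx[:2]
print(c); want([c[0],c[1],100],[180,0,88.6])
E
```

```text
roll [ 579.2 -199.7  167.6] yaw -1.35 cost/n 0.239 26557
[ 579.82306029 -198.99448708  200.235617  ]
[ -0.66401263  -0.69437634 -32.59913308]
[ 584.46401263 -112.20562366]
travel,ang [0.0871, 0.0023, 0.1003] [0.0, -0.0, 0.13]
```

>>> {"fn": "step_arm", "kwargs": {
  "angular": [
    [0,0,0],
    [0,0,0],
    [0,0,0],
    [0,0,0],
    [0,0,0],
    [0,0,0],
    [0,0,0],
    [0,0,0]
  ],
  "travel": [
    [0.02,0,0.01],
    [0.05,0.002,0.03],
    [0.075,0.002,0.05],
    [0.087,0.002,0.065],
    [0.087,0.002,0.07],
    [0.087,0.002,0.078],
    [0.087,0.002,0.09],
    [0.087,0.002,0.105]
  ],
  "jaw": [140,140,140,140,140,140,140,140]
}}

```text
time_s: 5.35
tcp_pos: [585.2, -112.4, 96.1]
tool_rot: [179.8, 0.0, 88.8]
wrist_force: [-0.3, -0.1, -3.2]
gripper_width: 0.696
```

```bash
python3 - <<'E'
from rc import *
did([0.087,0.002,0.105],[0,0,0])
want([584.4,-112.2,52.8],[180,0,88.6])
E
```

```text
cmd [ 584.2 -112.3   95.3] [180.     0.    88.73] meas [ 585.2 -112.4   96.1] [1.7983e+02 4.0000e-02 8.8760e+01] F [-0.3 -0.1 -3.2] w 59.2 t 5.35 j [  3.  36.   8. 102.  -7.  42.  14.]
travel,ang [0.0001, 0.0002, 0.0425] [0.0, -0.0, 0.13]
```

>>> {"fn": "step_arm", "kwargs": {
  "angular": [
    [0,0,0],
    [0,0,0],
    [0,0,0],
    [0,0,0],
    [0,0,0],
    [0,0,0]
  ],
  "travel": [
    [0,0,0.012],
    [0,0,0.025],
    [0,0,0.035],
    [0,0,0.04],
    [0,0,0.0425],
    [0,0,0.0425]
  ],
  "jaw": [140,140,140,140,140,140]
}}

```text
time_s: 5.85
tcp_pos: [584.3, -112.5, 53.2]
tool_rot: [180.0, 0.0, 88.7]
wrist_force: [-0.6, -0.2, -3.1]
gripper_width: 0.694
```

```bash
python3 - <<'E'
from rc import *
did([0,0,0.0425],[0,0,0])
E
```

```text
cmd [ 584.2 -112.3   52.8] [180.     0.    88.73] meas [ 584.3 -112.5   53.2] [1.7998e+02 1.0000e-02 8.8720e+01] F [-0.6 -0.2 -3.1] w 59.0 t 5.85 j [  4.  39.   8. 104.  -8.  37.  15.]
```

>>> {"fn": "step_arm", "kwargs": {
  "angular": [
    [0,0,0],
    [0,0,0],
    [0,0,0]
  ],
  "travel": [
    [0,0,0.001],
    [0,0,0.002],
    [0,0,0.002]
  ],
  "jaw": [140,140,140]
}}

```text
time_s: 6.1
tcp_pos: [584.5, -112.6, 53.0]
tool_rot: [179.9, 0.0, 88.7]
wrist_force: [-4.7, 1.7, 12.5]
gripper_width: 0.696
```

>>> {"fn": "step_arm", "kwargs": {
  "angular": [
    [0,0,0],
    [0,0,0],
    [0,0,0],
    [0,0,0],
    [0,0,0],
    [0,0,0]
  ],
  "travel": [
    [0,0,-0.001],
    [0,0,-0.001],
    [0,0,-0.001],
    [0,0,-0.001],
    [0,0,-0.001],
    [0,0,-0.001]
  ],
  "jaw": [140,60,40,20,0,0]
}}

```text
time_s: 6.6
tcp_pos: [584.3, -112.4, 51.7]
tool_rot: [180.0, 0.0, 88.7]
wrist_force: [-0.4, -0.1, -0.4]
gripper_width: 0.999
```

```bash
python3 - <<'E'
from rc import *
did([0,0,0.002-.001],[0,0,0])
# axle view pose: look above axle
want([584.2,-112.3,150],[180,0,88.73])
o,d=ld("w1.pkl")
from fit import *
W=cloud(d,o).reshape(-1,3)
rep("axle w1",faxle(box(W,560,650,60,290,5,60),(612,168.5,0,np.radians(10.7))))
E
```

```text
cmd [ 584.2 -112.3   51.8] [180.     0.    88.73] meas [ 584.3 -112.4   51.7] [179.99   0.    88.73] F [-0.4 -0.1 -0.4] w 85.0 t 6.6 j [  4.  40.   8. 104.  -8.  37.  15.]
travel,ang [0.0, 0.0, -0.0982] [0.0, -0.0, 0.0]
axle w1 [ 6.121e+02  1.701e+02 -1.000e-01] yaw 10.71 cost/n 0.206 4293
```

>>> {"fn": "step_arm", "kwargs": {
  "angular": [
    [0,0,0],
    [0,0,0],
    [0,0,0],
    [0,0,0],
    [0,0,-2],
    [0,0,-4],
    [0,0,-5],
    [0,0,-5]
  ],
  "travel": [
    [0,0,-0.015],
    [0,0,-0.045],
    [0,0,-0.08],
    [0.015,0,-0.105],
    [0.045,0,-0.118],
    [0.08,0,-0.12],
    [0.105,0,-0.12],
    [0.115,0,-0.12]
  ],
  "jaw": [0,0,0,0,0,0,0,0]
}}

```text
time_s: 7.27
tcp_pos: [586.8, 7.9, 172.2]
tool_rot: [179.9, -0.2, 94.1]
wrist_force: [-0.3, 0.8, -0.1]
gripper_width: 1.0
```

```bash
python3 - <<'E'
from rc import *
did([0.115,0,-0.12],[0,0,-5])
o=manip.observe();d=manip.get_image("wrist");pickle.dump((o,d),open("w5.pkl","wb"))
cv2.imwrite("pics/w5.png",d["color"][:,:,::-1])
want([613,168,110],[180,0,100.7])
E
```

```text
cmd [586.7   2.7 171.8] [180.     0.    93.73] meas [586.8   7.9 172.2] [ 1.7995e+02 -1.6000e-01  9.4090e+01] F [-0.3  0.8 -0.1] w 85.0 t 7.2667 j [-8. 30.  8. 99. -5. 51.  6.]
travel,ang [0.1633, 0.037, 0.0618] [0.0, 0.0, -6.97]
```

View pics/w5.png

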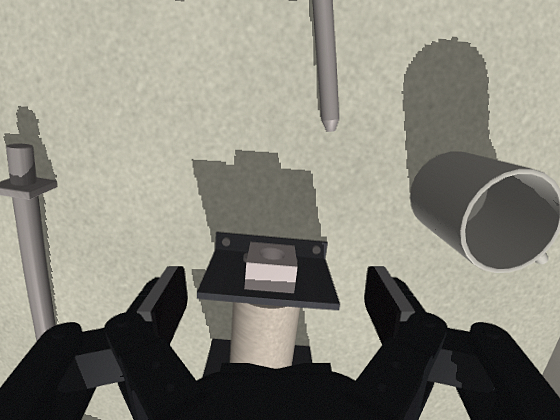

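>>> {"fn": "step_arm", "kwargs": {
  "angular": [
    [0,0,-1],
    [0,0,-2.5],
    [0,0,-4],
    [0,0,-5.5],
    [0,0,-6.5],
    [0,0,-7],
    [0,0,-7],
    [0,0,-7]
  ],
  "travel": [
    [0.025,0.005,0.005],
    [0.06,0.013,0.015],
    [0.095,0.021,0.028],
    [0.125,0.028,0.042],
    [0.15,0.034,0.055],
    [0.163,0.037,0.062],
    [0.163,0.037,0.062],
    [0.163,0.037,0.062]
  ],
  "jaw": [0,0,0,0,0,0,0,0]
}}

```text
time_s: 7.98
tcp_pos: [613.0, 166.0, 109.2]
tool_rot: [-179.9, 0.1, 100.7]
wrist_force: [-0.4, -0.6, 0.6]
gripper_width: 0.998
```

```bash
python3 - <<'E'
from rc import *
from fit import *
did([0.163,0.037,0.062],[0,0,-7])
o=manip.observe();d=manip.get_image("wrist");pickle.dump((o,d),open("w6.pkl","wb"))
cv2.imwrite("pics/w6.png",d["color"][:,:,::-1])
W=cloud(d,o).reshape(-1,3)
m=box(W,580,640,60,290,5,45)
a=faxle(m,(612,170,0,np.radians(10.7)));rep("axle",a)
x,y,z,w=a.x
g=np.array([x-4*np.sin(w),y+4*np.cos(w)]);print(g)
want([*g,28.5],[180,0,90+np.degrees(w)])
E
```

```text
cmd [613.  167.7 109.8] [180.     0.   100.73] meas [613.  166.  109.2] [-1.7992e+02  9.0000e-02  1.0067e+02] F [-0.4 -0.6  0.6] w 84.8 t 7.9833 j [-21.  38.   6.  95.  -5.  48.  -2.]
axle [ 6.121e+02  1.694e+02 -1.000e-01] yaw 10.74 cost/n 0.16 6050
[611.40342622 173.35752002]
travel,ang [0.0058, -0.0006, 0.0813] [-0.0, 0.0, -0.01]
```

View pics/w6.png

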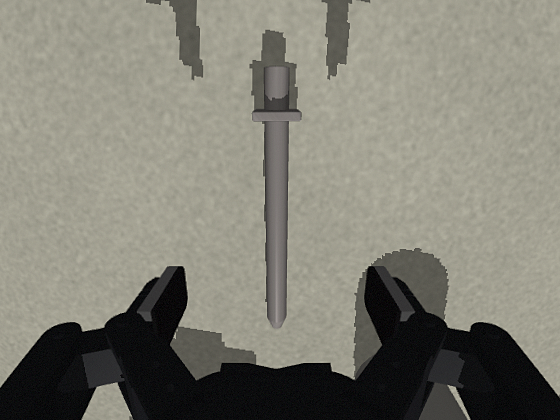

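>>> {"fn": "step_arm", "kwargs": {
  "angular": [
    [0,0,0],
    [0,0,0],
    [0,0,0],
    [0,0,0],
    [0,0,0],
    [0,0,0]
  ],
  "travel": [
    [0.006,-0.0006,0.02],
    [0.006,-0.0006,0.045],
    [0.006,-0.0006,0.065],
    [0.006,-0.0006,0.077],
    [0.006,-0.0006,0.081],
    [0.006,-0.0006,0.081]
  ],
  "jaw": [60,100,120,120,120,120]
}}

```text
time_s: 8.53
tcp_pos: [611.4, 171.7, 28.6]
tool_rot: [-180.0, 0.1, 100.6]
wrist_force: [0.5, 0.6, -0.2]
gripper_width: 0.53
```

>>> {"fn": "step_arm", "kwargs": {
  "angular": [
    [0,0,0],
    [0,0,0],
    [0,0,0],
    [0,0,0],
    [0,0,0],
    [0,0,0],
    [0,0,0]
  ],
  "travel": [
    [0,0,0],
    [0,0,0],
    [0,0,0],
    [0,0,0],
    [0,0,0],
    [0,0,0],
    [0,0,0]
  ],
  "jaw": [150,170,190,210,230,240,240],
  "grip_force": 60
}}

```text
time_s: 9.12
tcp_pos: [612.0, 173.6, 30.0]
tool_rot: [179.9, -0.0, 100.7]
wrist_force: [-0.5, -0.6, 5.7]
gripper_width: 0.157
```

```bash
python3 - <<'E'
from rc import *
did([0.006,-0.0006,0.081],[0,0,0])
E
```

```text
cmd [611.3 173.5  28.8] [180.     0.   100.73] meas [612.  173.6  30. ] [179.89  -0.   100.73] F [-0.5 -0.6  5.7] w 13.3 t 9.1167 j [-21.  44.   5.  98.  -6.  38.  -2.]
```

```bash
python3 - <<'E'
from rc import *
want([589,100,110],[180,0,88.6])
E
```

```text
travel,ang [-0.0681, -0.0356, -0.0812] [0.0, -0.0, 12.13]
```

>>> {"fn": "step_arm", "kwargs": {
  "angular": [
    [0,0,0],
    [0,0,0],
    [0,0,1.5],
    [0,0,4],
    [0,0,7],
    [0,0,10],
    [0,0,12],
    [0,0,12]
  ],
  "travel": [
    [0,0,-0.01],
    [0,0,-0.03],
    [-0.006,0,-0.05],
    [-0.02,0.002,-0.065],
    [-0.04,0.004,-0.075],
    [-0.058,0.007,-0.08],
    [-0.067,0.008,-0.081],
    [-0.067,0.008,-0.081]
  ],
  "jaw": [240,240,240,240,240,240,240,240]
}}

```text
time_s: 9.78
tcp_pos: [632.5, 104.3, 109.7]
tool_rot: [180.0, 0.2, 88.3]
wrist_force: [0.4, -1.2, -2.5]
gripper_width: 0.161
```

```bash
python3 - <<'E'
from rc import *
did([-0.067,0.008,-0.081],[0,0,12])
o=manip.observe();d=manip.get_image("wrist");pickle.dump((o,d),open("w7.pkl","wb"))
cv2.imwrite("pics/w7.png",d["color"][:,:,::-1])
E
```

```text
cmd [631.7 109.2 109.8] [180.     0.    88.73] meas [632.5 104.3 109.7] [1.7997e+02 1.5000e-01 8.8260e+01] F [ 0.4 -1.2 -2.5] w 13.7 t 9.7833 j [-17.  38.   9.  94.  -8.  48.  -7.]
```

View pics/w7.png

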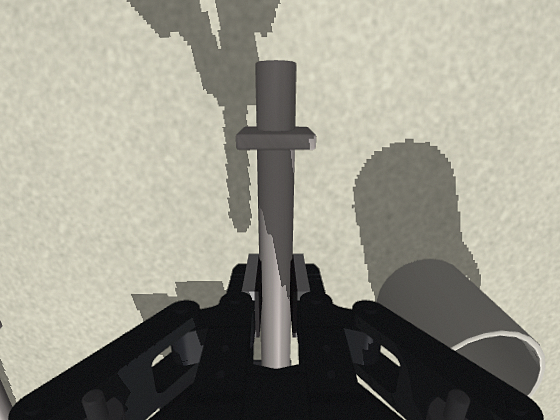

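```bash
python3 - <<'E'
from rc import *
want([589,100,110],[180,0,88.6])
E
```

```text
travel,ang [-0.0101, -0.0425, -0.0002] [-0.0, -0.0, 0.13]
```

>>> {"fn": "step_arm", "kwargs": {
  "angular": [
    [0,0,0],
    [0,0,0],
    [0,0,0.1],
    [0,0,0.1],
    [0,0,0.1]
  ],
  "travel": [
    [-0.003,-0.012,0],
    [-0.007,-0.03,0],
    [-0.01,-0.042,0],
    [-0.01,-0.0425,0],
    [-0.01,-0.0425,0]
  ],
  "jaw": [240,240,240,240,240]
}}

```text
time_s: 10.25
tcp_pos: [588.0, 101.2, 109.0]
tool_rot: [-179.9, -0.0, 88.7]
wrist_force: [0.2, -0.0, -1.9]
gripper_width: 0.157
```

```bash
cat > axt.py <<'E'
from rc import *
from fit import *
def axtool(o,d,z0=16.5,y0=-4.,t0=0.044):
    "fit axle in tool frame: axis point & dir. tool pts; returns params x0(along),y,z,pitch,yaw"
    T=np.eye(4);T[:3,:3]=Rm(o["tool_rot"]).as_matrix();T[:3,3]=o["tcp_pos"]
    W=cloud(d,o).reshape(-1,3)
    P=(W-T[:3,3])@T[:3,:3]
    m=P[(P[:,0]>14)&(P[:,0]<125)&(np.abs(P[:,1])<25)&(P[:,2]<z0+25)&(P[:,2]>-20)]
    def sd(a):
        # axle frame: y along tool x (collar +), tilt a[3] (z), a[4] (y)
        u=np.array([np.cos(a[3])*np.cos(a[4]),np.sin(a[4]),-np.sin(a[3])]) # +t0: collar end up (tool -z)
        w=np.array([-np.sin(a[4]),np.cos(a[4]),0]);n=np.cross(u,w)
        q=m-[0,a[1],a[2]]; p=np.c_[q@w,q@u-a[0],q@n]
        return np.minimum(cyl(p,-92,100,8,0,0),sdbox(p,np.array([0,71,0]),np.array([15,3,15])))
    r=least_squares(sd,[y0,0,z0,t0,0],loss='soft_l1',f_scale=2,x_scale=[1,1,1,.02,.02],diff_step=1e-4)
    print("axle centre along tool x %.1f, y %.2f, z %.2f at x=0; tilt up %.2f deg, yaw %.2f deg; cost %.3f n %d"%(*r.x[:3],*np.degrees(r.x[3:]),r.cost/len(m),len(m)))
    return r.x
E
python3 - <<'E'
from axt import *
did([-0.01,-0.0425,0],[0,0,0.1])
o=manip.observe();d=manip.get_image("wrist");pickle.dump((o,d),open("w8.pkl","wb"))
axtool(o,d)
axtool(*ld("w7.pkl"))
E
```

```text
cmd [589.  100.1 109.8] [180.     0.    88.63] meas [588.  101.2 109. ] [-1.7989e+02 -3.0000e-02  8.8730e+01] F [ 0.2 -0.  -1.9] w 13.3 t 10.25 j [-18.  35.   9. 101.  -7.  44.  -6.]
axle centre along tool x -3.6, y -0.60, z 18.06 at x=0; tilt up 2.40 deg, yaw -0.02 deg; cost 0.154 n 8246
axle centre along tool x -3.6, y -0.67, z 18.09 at x=0; tilt up 2.40 deg, yaw 0.03 deg; cost 0.147 n 8239
```

```bash
cat >> axt.py <<'E'
S=np.array([583.8,-112.9,0.1]);SY=np.radians(-1.41)
def bore(s,h=52.1):return S+[-np.sin(SY)*s,np.cos(SY)*s,h]
def tcpfor(s_tip,a,dz=0,dx=0,pitch=0):
    """tcp pose so that axle axis on bore, tip at stand y s_tip. pitch: extra collar-up deg"""
    t=np.degrees(a[3])-pitch
    base=Rm([180,0,90+np.degrees(SY-a[4]*-1*0)])
    rot=base*R.from_rotvec([0,0,0])
    rot=base*R.from_rotvec([0,-t,0],degrees=True)
    u=np.array([np.cos(a[3])*np.cos(a[4]),np.sin(a[4]),-np.sin(a[3])])
    off=rot.apply(a[0]*u+[0,a[1],a[2]])
    print(" axis dir world",np.round(rot.apply(u),4))
    p=bore(s_tip+100)-off+[dx,0,dz]
    return p,rot.as_euler('xyz',degrees=True)
E
python3 - <<'E'
from axt import *
a=[-3.6,-.6,18.06,np.radians(2.4),0]
for s in(100,84,-4):
    p,e=tcpfor(s,a);print(s,p,e);want(p,e)
E
```

```text
axis dir world [0.0246 0.9997 0.    ]
100 [589.4283434   91.37963334  70.24415831] [180.     2.4   88.59]
travel,ang [-0.0087, 0.0007, 0.0395] [0.0, -2.4, 0.04]
 axis dir world [0.0246 0.9997 0.    ]
84 [589.03463686  75.38447798  70.24415831] [180.     2.4   88.59]
travel,ang [-0.0247, 0.0007, 0.0395] [0.0, -2.4, 0.04]
 axis dir world [0.0246 0.9997 0.    ]
-4 [586.86925091 -12.58887653  70.24415831] [180.     2.4   88.59]
travel,ang [-0.1127, 0.0006, 0.0395] [0.0, -2.4, 0.04]
```

>>> {"fn": "step_arm", "kwargs": {
  "angular": [
    [0,-0.6,0],
    [0,-1.4,0],
    [0,-2,0],
    [0,-2.4,0],
    [0,-2.4,0],
    [0,-2.4,0]
  ],
  "travel": [
    [-0.001,0,0.008],
    [-0.003,0.0004,0.02],
    [-0.006,0.0007,0.033],
    [-0.0085,0.0007,0.0388],
    [-0.0087,0.0007,0.0395],
    [-0.0087,0.0007,0.0395]
  ],
  "jaw": [240,240,240,240,240,240]
}}

```text
time_s: 10.8
tcp_pos: [589.2, 91.4, 69.3]
tool_rot: [-179.9, 2.4, 88.6]
wrist_force: [-0.9, 0.3, -3.2]
gripper_width: 0.156
```

```bash
python3 - <<'E'
from axt import *
did([-0.0087,0.0007,0.0395],[0,-2.4,0])
o=manip.observe();d=manip.get_image("wrist");pickle.dump((o,d),open("w9.pkl","wb"))
a=axtool(o,d)
o=manip.observe();print(o["tcp_pos"],o["tool_rot"])
p,e=tcpfor(100,a);print(p,e)
s=manip.get_image("scene");crop(s["color"],180,160,360,290,4.4,"pics/s9.png")
s=manip.get_image("top");crop(s["color"],200,150,360,260,5,"pics/t9.png")
E
```

```text
cmd [589.4  91.4  70.3] [180.     2.4   88.63] meas [589.2  91.4  69.3] [-179.91    2.44   88.64] F [-0.9  0.3 -3.2] w 13.3 t 10.8 j [-19.  39.  10. 103.  -6.  40.  -7.]
axle centre along tool x -3.6, y -0.66, z 18.03 at x=0; tilt up 2.37 deg, yaw 0.00 deg; cost 0.161 n 8252
[589.52303866  91.42047194  69.9566906 ] [-179.97555988    2.41540868   88.63208097]
 axis dir world [0.0246 0.9997 0.    ]
[589.49107938  91.38285842  70.21671499] [180.           2.37141563  88.59      ]
```

View pics/s9.png

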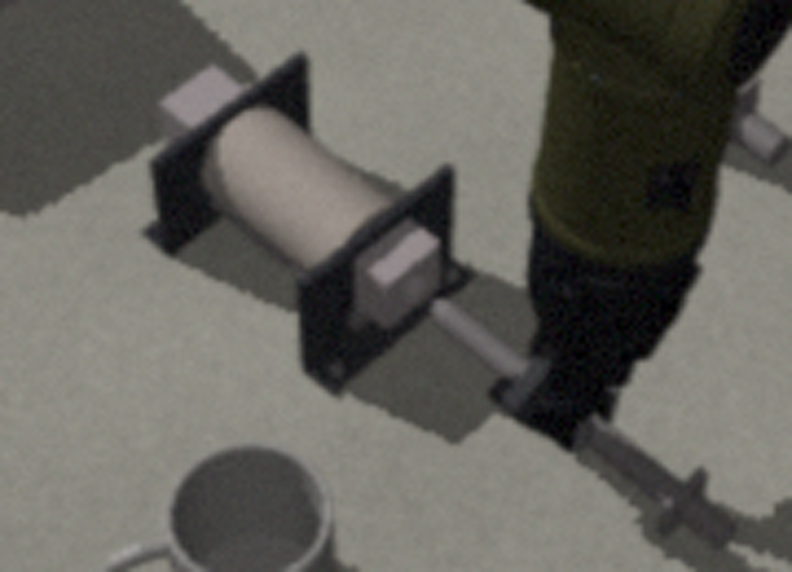

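View pics/t9.png

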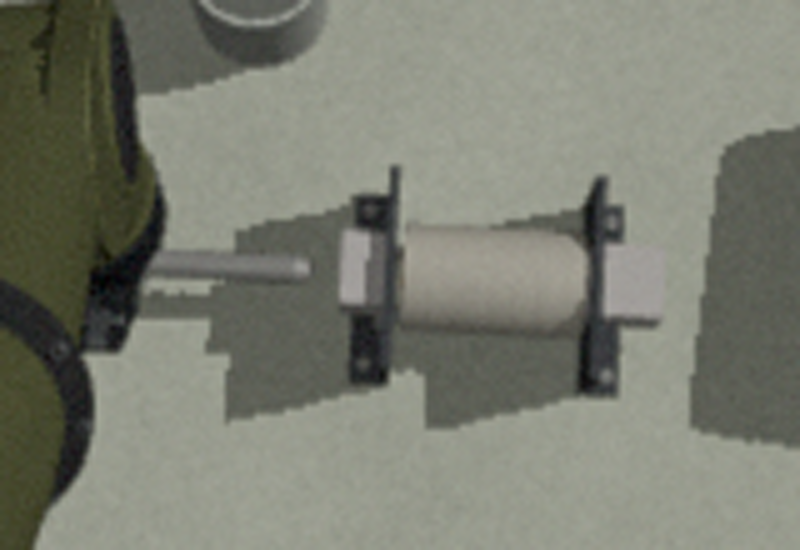

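>>> {"fn": "step_arm", "kwargs": {
  "angular": [
    [0,0,0],
    [0,0,0],
    [0,0,0],
    [0,0,0],
    [0,0,0],
    [0,0,0],
    [0,0,0]
  ],
  "travel": [
    [-0.005,0,0],
    [-0.012,0,0.0003],
    [-0.018,0,0.0005],
    [-0.022,0,0.0007],
    [-0.026,0,0.0008],
    [-0.03,0,0.001],
    [-0.034,0,0.0012]
  ],
  "jaw": [240,240,240,240,240,240,240]
}}

```text
time_s: 11.53
tcp_pos: [588.6, 56.9, 70.6]
tool_rot: [180.0, 2.4, 88.6]
wrist_force: [-0.2, 0.8, -2.5]
gripper_width: 0.156
```

```bash
python3 - <<'E'
from axt import *
did([-0.034,0,0.0012],[0,0,0])
o=manip.observe();print(o["ft_torque"]);d=manip.get_image("wrist")
a=axtool(o,d)
E
```

```text
cmd [588.6  57.4  70.5] [180.     2.4   88.63] meas [588.6  56.9  70.6] [180.     2.4   88.62] F [-0.2  0.8 -2.5] w 13.3 t 11.5333 j [-15.  38.  10. 104.  -6.  39.  -4.]
[0.08457662 0.01247807 0.01362043]
axle centre along tool x -3.6, y -0.65, z 18.03 at x=0; tilt up 2.37 deg, yaw -0.00 deg; cost 0.158 n 8248
```

>>> {"fn": "step_arm", "kwargs": {
  "angular": [
    [0,0,0],
    [0,0,0],
    [0,0,0],
    [0,0,0],
    [0,0,0],
    [0,0,0],
    [0,0,0],
    [0,0,0]
  ],
  "travel": [
    [-0.006,0,0.0002],
    [-0.014,0,0.0005],
    [-0.022,0,0.0009],
    [-0.03,0,0.0012],
    [-0.038,0,0.0016],
    [-0.045,0,0.0019],
    [-0.05,0,0.0021],
    [-0.05,0,0.0021]
  ],
  "jaw": [240,240,240,240,240,240,240,240]
}}

```text
time_s: 12.25
tcp_pos: [587.4, 5.4, 70.6]
tool_rot: [180.0, 2.5, 88.5]
wrist_force: [0.8, -1.1, -2.3]
gripper_width: 0.157
```

```bash
python3 - <<'E'
from axt import *
did([-0.05,0,0.0021],[0,0,0])
o=manip.observe();print(o["ft_torque"]);d=manip.get_image("wrist")
a=axtool(o,d)
p,e=tcpfor(0,a);want(p,e)
E
```

```text
cmd [587.4   7.4  70.5] [180.     2.4   88.63] meas [587.4   5.4  70.6] [180.     2.45  88.51] F [ 0.8 -1.1 -2.3] w 13.4 t 12.25 j [-10.  38.  10. 104.  -5.  39.   0.]
[-0.00013056  0.00877932 -0.00849746]
axle centre along tool x -3.6, y -0.68, z 18.06 at x=0; tilt up 2.40 deg, yaw 0.02 deg; cost 0.159 n 8254
 axis dir world [0.025  0.9997 0.    ]
travel,ang [-0.016, -0.0, 0.0009] [0.0, -0.0, 0.04]
```

Still no contact; final 17 mm to half.

>>> {"fn": "step_arm", "kwargs": {
  "angular": [
    [0,0,0],
    [0,0,0],
    [0,0,0],
    [0,0,0],
    [0,0,0]
  ],
  "travel": [
    [-0.006,0,0.0003],
    [-0.012,0,0.0006],
    [-0.016,0,0.0008],
    [-0.017,0,0.0009],
    [-0.017,0,0.0009]
  ],
  "jaw": [240,240,240,240,240]
}}

```text
time_s: 12.72
tcp_pos: [586.9, -10.3, 70.3]
tool_rot: [-180.0, 2.4, 88.6]
wrist_force: [0.1, 1.0, -2.3]
gripper_width: 0.163
```

>>> {"fn": "step_arm", "kwargs": {
  "angular": [
    [0,0,0],
    [0,0,0],
    [0,0,0],
    [0,0,0],
    [0,0,0]
  ],
  "travel": [
    [0,0,0],
    [0,0,0],
    [0,0,0],
    [0,0,0],
    [0,0,0]
  ],
  "jaw": [230,215,200,180,160]
}}

```text
time_s: 13.13
tcp_pos: [587.3, -9.5, 70.6]
tool_rot: [180.0, 2.4, 88.6]
wrist_force: [0.5, 1.3, 0.4]
gripper_width: 0.373
```

```bash
python3 - <<'E'
from axt import *
did([-0.017,0,0.0009],[0,0,0])
o=manip.observe();d=manip.get_image("wrist");pickle.dump((o,d),open("w10.pkl","wb"))
cv2.imwrite("pics/w10.png",d["color"][:,:,::-1])
a=axtool(o,d)
E
```

```text
cmd [587.   -9.7  70.3] [180.     2.4   88.63] meas [587.3  -9.5  70.6] [179.96   2.4   88.65] F [0.5 1.3 0.4] w 31.7 t 13.1333 j [ -9.  38.   9. 104.  -5.  38.   2.]
axle centre along tool x -3.2, y -2.03, z 27.90 at x=0; tilt up 10.69 deg, yaw 2.23 deg; cost 2.321 n 7516
```

View pics/w10.png

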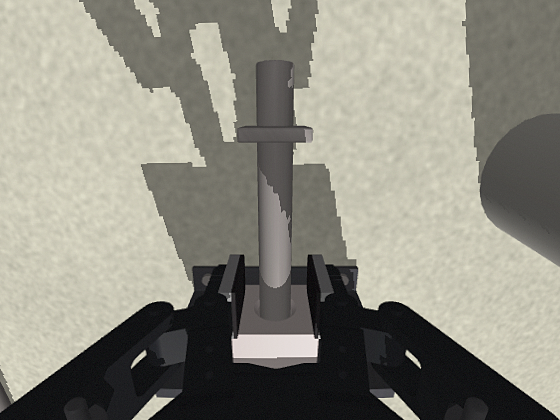

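```bash
sed -i 's/m=P\[(P\[:,0\]>14).*/m=P[(P[:,0]>XMIN)\&(P[:,0]<135)\&(np.abs(P[:,1])<18)\&(np.abs(P[:,2]-z0)<22)]/; s/^def axtool/XMIN=14\ndef axtool/' axt.py; python3 - <<'E'
import axt
from axt import *
axt.XMIN=25
axtool(*ld("w10.pkl"),t0=0.02)
p,e=st(); want([p[0]+1,p[1]+60,p[2]+50],[180,0,88.63])
E
```

```text
axle centre along tool x -2.1, y -0.61, z 31.55 at x=0; tilt up 13.53 deg, yaw -0.64 deg; cost 2.218 n 6790
travel,ang [0.0579, -0.0004, -0.0525] [0.0, 2.4, 0.0]
```

>>> {"fn": "step_arm", "kwargs": {
  "angular": [
    [0,0,0],
    [0,0,0],
    [0,0,0],
    [0,1,0],
    [0,2,0],
    [0,2.4,0],
    [0,2.4,0]
  ],
  "travel": [
    [0,0,-0.012],
    [0,0,-0.035],
    [0.002,0,-0.052],
    [0.02,0,-0.058],
    [0.04,0,-0.06],
    [0.05,0,-0.06],
    [0.05,0,-0.06]
  ],
  "jaw": [150,140,130,120,110,100,100]
}}

```text
time_s: 13.77
tcp_pos: [587.6, 47.3, 127.1]
tool_rot: [-179.9, -0.2, 88.9]
wrist_force: [-0.8, 0.7, -0.3]
gripper_width: 0.609
```

```bash
python3 - <<'E'
import axt
from axt import *
did([0.05,0,-0.06],[0,2.4,0])
o=manip.observe();d=manip.get_image("wrist");pickle.dump((o,d),open("w11.pkl","wb"))
cv2.imwrite("pics/w11.png",d["color"][:,:,::-1])
p0=np.array(o["tcp_pos"]);print("center guess x", bore(100)[1]-p0[1],"z",p0[2]-52)
axt.XMIN=0
axtool(o,d,z0=p0[2]-52,y0=bore(100)[1]-p0[1],t0=-.03)
E
```

```text
cmd [588.3  42.8 128.2] [180.     0.    88.63] meas [587.6  47.3 127.1] [-1.7991e+02 -1.7000e-01  8.8890e+01] F [-0.8  0.7 -0.3] w 51.8 t 13.7667 j [-12.  33.   8. 101.  -7.  46.  -2.]
center guess x -60.19638333649851 z 75.08198487687972
axle centre along tool x -60.4, y 0.23, z 81.51 at x=0; tilt up -4.10 deg, yaw 0.20 deg; cost 0.123 n 1897
```

View pics/w11.png

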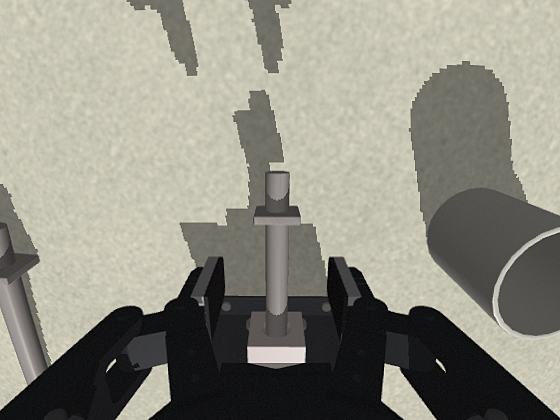

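```bash
cat >> axt.py <<'E'
def stubpose(o,a,at=88,ahead=14,up=0):
    T=Rm(o["tool_rot"]);u=np.array([np.cos(a[3])*np.cos(a[4]),np.sin(a[4]),-np.sin(a[3])])
    P=np.array(o["tcp_pos"])+T.apply(a[0]*u+[0,a[1],a[2]]+at*u)
    U=T.apply(u);print("stub pt",np.round(P,1),"dir",np.round(U,3),"tip",np.round(P-(at+100)*U,1))
    rot=T*R.from_rotvec([0,-a[3],0])
    p=P-rot.apply([0,0,ahead+up])
    return p,rot.as_euler('xyz',degrees=True)
E
python3 - <<'E'
import axt
from axt import *
o,d=ld("w11.pkl");p0=np.array(o["tcp_pos"])
axt.XMIN=0
a=axtool(o,d,z0=p0[2]-52,y0=bore(100)[1]-p0[1],t0=-.03)
p,e=stubpose(o,a,up=40);print(p,e);want(p,e)
E
```

```text
axle centre along tool x -60.4, y 0.23, z 81.51 at x=0; tilt up -4.10 deg, yaw 0.20 deg; cost 0.123 n 1897
stub pt [588.3  75.   43.7] dir [ 0.023  0.997 -0.068] tip [ 584.1 -112.5   56.6]
[588.34294548  71.0151278   97.5359019 ] [-179.90520598   -4.26992285   88.88807675]
travel,ang [0.0282, -0.0006, 0.0306] [0.1, 4.27, -0.26]
```

```bash
sed -i 's/rot=T\*R.from_rotvec(\[0,-a\[3\],0\])/rot=T*R.from_rotvec([0,a[3],0])/' axt.py
python3 - <<'E'
import axt
from axt import *
o,d=ld("w11.pkl");p0=np.array(o["tcp_pos"])
axt.XMIN=0
a=axtool(o,d,z0=p0[2]-52,y0=bore(100)[1]-p0[1],t0=-.03)
p,e=stubpose(o,a,up=40);print(p,e);want(p,e)
E
```

```text
axle centre along tool x -60.4, y 0.23, z 81.51 at x=0; tilt up -4.10 deg, yaw 0.20 deg; cost 0.123 n 1897
stub pt [588.3  75.   43.7] dir [ 0.023  0.997 -0.068] tip [ 584.1 -112.5   56.6]
[588.49178228  78.73051774  97.55913702] [-179.90524686    3.92489231   88.90162041]
travel,ang [0.0359, -0.0007, 0.0306] [0.09, -3.93, -0.27]
```

>>> {"fn": "step_arm", "kwargs": {
  "angular": [
    [0,-1,0],
    [0,-2.5,0],
    [0,-3.5,0],
    [0,-4,0],
    [0,-4,0],
    [0,-4,0]
  ],
  "travel": [
    [0.01,0,0.005],
    [0.024,0,0.014],
    [0.033,-0.0005,0.024],
    [0.036,-0.0005,0.03],
    [0.036,-0.0005,0.03],
    [0.036,-0.0005,0.03]
  ],
  "jaw": [100,110,120,120,120,120]
}}

```text
time_s: 14.32
tcp_pos: [588.2, 77.9, 97.4]
tool_rot: [-179.9, 4.1, 88.6]
wrist_force: [1.1, -0.4, -0.1]
gripper_width: 0.533
```

```bash
python3 - <<'E'
import axt
from axt import *
did([0.036,-0.0005,0.03],[0,-4,0])
o=manip.observe();d=manip.get_image("wrist");pickle.dump((o,d),open("w12.pkl","wb"))
cv2.imwrite("pics/w12.png",d["color"][:,:,::-1])
axt.XMIN=-40
a=axtool(o,d,z0=54,y0=-88,t0=0)
p,e=stubpose(o,a);print(p,e);want(p,e)
E
```

```text
cmd [588.6  78.8  98.2] [180.     4.    88.63] meas [588.2  77.9  97.4] [-179.91    4.06   88.63] F [ 1.1 -0.4 -0.1] w 45.3 t 14.3167 j [-19.  37.  11. 102.  -4.  43.  -8.]
axle centre along tool x -87.1, y 0.38, z 53.88 at x=0; tilt up -0.12 deg, yaw -0.01 deg; cost 0.090 n 2995
stub pt [588.4  75.   43.6] dir [ 0.024  0.997 -0.073] tip [ 584.  -112.4   57.3]
[588.47887725  76.03331397  57.58815389] [-179.90779192    4.17929891   88.63173539]
travel,ang [0.0001, -0.0001, 0.0407] [0.09, -0.18, -0.0]
```

View pics/w12.png

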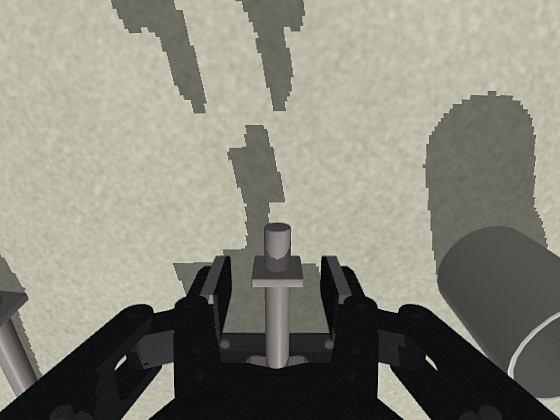

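>>> {"fn": "step_arm", "kwargs": {
  "angular": [
    [0,0,0],
    [0,0,0],
    [0,0,0],
    [0,0,0],
    [0,0,0]
  ],
  "travel": [
    [0.0005,0,0.012],
    [0.0005,0,0.026],
    [0.0005,0,0.037],
    [0.0005,0,0.04],
    [0.0005,0,0.04]
  ],
  "jaw": [120,120,120,120,120]
}}

```text
time_s: 14.78
tcp_pos: [588.2, 75.4, 57.6]
tool_rot: [-179.9, 4.0, 88.6]
wrist_force: [-1.0, 0.3, 0.7]
gripper_width: 0.527
```

>>> {"fn": "step_arm", "kwargs": {
  "angular": [
    [0,0,0],
    [0,0,0],
    [0,0,0],
    [0,0,0],
    [0,0,0],
    [0,0,0]
  ],
  "travel": [
    [0,0,0],
    [0,0,0],
    [0,0,0],
    [0,0,0],
    [0,0,0],
    [0,0,0]
  ],
  "jaw": [150,180,200,220,240,240],
  "grip_force": 60
}}

```text
time_s: 15.28
tcp_pos: [589.0, 76.5, 58.7]
tool_rot: [179.9, 4.0, 88.6]
wrist_force: [0.6, -1.0, 1.3]
gripper_width: 0.161
```

```bash
python3 - <<'E'
import axt
from axt import *
did([0.0005,0,0.04],[0,0,0])
o=manip.observe();d=manip.get_image("wrist");pickle.dump((o,d),open("w13.pkl","wb"))
cv2.imwrite("pics/w13.png",d["color"][:,:,::-1]);print(o["ft_torque"])
axt.XMIN=-5
a=axtool(o,d,z0=14,y0=-88,t0=0)
E
```

```text
cmd [588.6  76.5  58.2] [180.     4.    88.63] meas [589.   76.5  58.7] [179.94   4.    88.63] F [ 0.6 -1.   1.3] w 13.7 t 15.2833 j [-19.  39.  11. 103.  -5.  38.  -8.]
[-0.0031471  -0.14335482  0.08599576]
axle centre along tool x -34.9, y 3.07, z 44.27 at x=0; tilt up 91.00 deg, yaw -28.30 deg; cost 2.927 n 2870
```

View pics/w13.png

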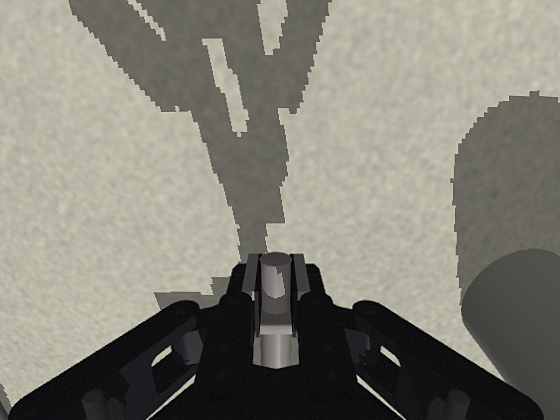

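```bash
python3 - <<'E'
from axt import *
a=[-88,-.65,13.9,np.radians(-.1),0]
for s in(0.5,-10,-40,-84):
    p,e=tcpfor(s,a);print(s,p,e);want(p,e)
E
```

```text
axis dir world [ 0.0246  0.9997 -0.    ]
0.5 [589.08756137  75.5026771   66.09997883] [ 1.800e+02 -1.000e-01  8.859e+01]
travel,ang [-0.0015, 0.0005, -0.0078] [0.0, 4.1, 0.04]
 axis dir world [ 0.0246  0.9997 -0.    ]
-10 [588.82919146  65.00585639  66.09997883] [ 1.800e+02 -1.000e-01  8.859e+01]
travel,ang [-0.012, 0.0005, -0.0071] [0.0, 4.1, 0.04]
 axis dir world [ 0.0246  0.9997 -0.    ]
-40 [588.0909917   35.01494008  66.09997883] [ 1.800e+02 -1.000e-01  8.859e+01]
travel,ang [-0.0419, 0.0005, -0.005] [0.0, 4.1, 0.04]
 axis dir world [ 0.0246  0.9997 -0.    ]
-84 [587.00829872  -8.97173717  66.09997883] [ 1.800e+02 -1.000e-01  8.859e+01]
travel,ang [-0.0858, 0.0005, -0.0019] [0.0, 4.1, 0.04]
```

>>> {"fn": "step_arm", "kwargs": {
  "angular": [
    [0,1,0],
    [0,2,0],
    [0,3,0],
    [0,4,0],
    [0,4.1,0],
    [0,4.1,0]
  ],
  "travel": [
    [-0.0004,0.0001,-0.002],
    [-0.0008,0.0002,-0.004],
    [-0.0012,0.0004,-0.006],
    [-0.0015,0.0005,-0.0076],
    [-0.0015,0.0005,-0.0078],
    [-0.0015,0.0005,-0.0078]
  ],
  "jaw": [240,240,240,240,240,240]
}}

```text
time_s: 15.83
tcp_pos: [589.1, 74.4, 66.3]
tool_rot: [180.0, -0.1, 88.5]
wrist_force: [0.6, 0.2, 0.4]
gripper_width: 0.159
```

```bash
python3 - <<'E'
from axt import *
did([-0.0015,0.0005,-0.0078],[0,4.1,0])
o=manip.observe();print(o["ft_torque"])
a=[-88,-.65,13.9,np.radians(-.1),0]
p,e=tcpfor(-30,a);want(p,e)
E
```

```text
cmd [589.1  75.5  66.1] [ 1.800e+02 -1.000e-01  8.863e+01] meas [589.1  74.4  66.3] [ 1.7999e+02 -1.1000e-01  8.8530e+01] F [0.6 0.2 0.4] w 13.5 t 15.8333 j [-14.  38.   7. 104.  -7.  39.  -4.]
[-0.18660403 -0.10838093  0.0253934 ]
 axis dir world [ 0.0246  0.9997 -0.    ]
travel,ang [-0.0305, -0.0, -0.0] [-0.0, -0.0, 0.04]
```

```bash
python3 - <<'E'
from axt import *
s=manip.get_image("scene");crop(s["color"],180,160,360,290,4.4,"pics/s14.png")
E
```

```text
(no output)
```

View pics/s14.png

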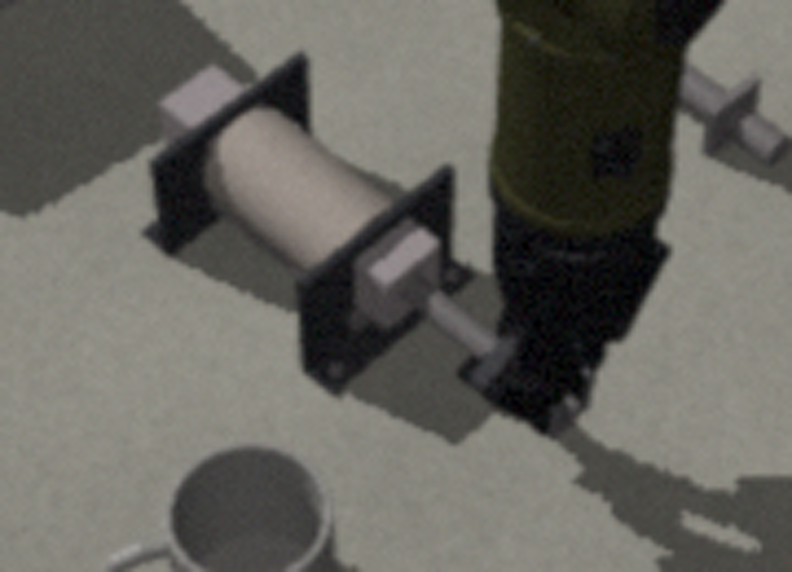

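Looks level. Push on, monitoring force.

>>> {"fn": "step_arm", "kwargs": {
  "angular": [
    [0,0,0],
    [0,0,0],
    [0,0,0],
    [0,0,0],
    [0,0,0],
    [0,0,0]
  ],
  "travel": [
    [-0.005,0,0],
    [-0.012,0,0],
    [-0.02,0,0],
    [-0.027,0,0],
    [-0.03,0,0],
    [-0.03,0,0]
  ],
  "jaw": [240,240,240,240,240,240]
}}

```text
time_s: 16.38
tcp_pos: [588.3, 43.4, 66.1]
tool_rot: [180.0, -0.0, 88.5]
wrist_force: [-0.1, -2.2, 0.0]
gripper_width: 0.156
```

```bash
python3 - <<'E'
from axt import *
did([-0.03,0,0],[0,0,0])
o=manip.observe();print(o["ft_torque"])
a=[-88,-.65,13.9,np.radians(-.1),0]
for s in(-60,-84):
    p,e=tcpfor(s,a);want(p,e)
E
```

```text
cmd [588.4  45.6  66.1] [ 1.800e+02 -1.000e-01  8.863e+01] meas [588.3  43.4  66.1] [ 1.800e+02 -2.000e-02  8.851e+01] F [-0.1 -2.2  0. ] w 13.3 t 16.3833 j [-11.  38.   7. 104.  -7.  38.  -1.]
[-0.52865673  0.01388753  0.01547193]
 axis dir world [ 0.0246  0.9997 -0.    ]
travel,ang [-0.0305, -0.0, -0.0001] [-0.0, -0.0, 0.04]
 axis dir world [ 0.0246  0.9997 -0.    ]
travel,ang [-0.0545, -0.0, -0.0001] [-0.0, -0.0, 0.04]
```

>>> {"fn": "step_arm", "kwargs": {
  "angular": [
    [0,0,0],
    [0,0,0],
    [0,0,0],
    [0,0,0],
    [0,0,0],
    [0,0,0]
  ],
  "travel": [
    [-0.005,0,0],
    [-0.011,0,0],
    [-0.018,0,0],
    [-0.025,0,0],
    [-0.03,0,0],
    [-0.03,0,0]
  ],
  "jaw": [240,240,240,240,240,240]
}}

```text
time_s: 16.88
tcp_pos: [587.7, 13.5, 66.2]
tool_rot: [180.0, -0.0, 88.5]
wrist_force: [-0.7, -1.0, 2.4]
gripper_width: 0.162
```

```bash
python3 - <<'E'
from axt import *
did([-0.03,0,0],[0,0,0])
o=manip.observe();print(o["ft_torque"])
a=[-88,-.65,13.9,np.radians(-.1),0]
for s in(-70,-84):
    p,e=tcpfor(s,a);want(p,e)
E
```

```text
cmd [587.6  15.6  66. ] [ 1.800e+02 -1.000e-01  8.863e+01] meas [587.7  13.5  66.2] [ 1.7998e+02 -4.0000e-02  8.8520e+01] F [-0.7 -1.   2.4] w 13.7 t 16.8833 j [ -8.  38.   7. 105.  -7.  38.   1.]
[-0.37814341 -0.04075455 -0.0231314 ]
 axis dir world [ 0.0246  0.9997 -0.    ]
travel,ang [-0.0105, -0.0, -0.0001] [-0.0, -0.0, 0.04]
 axis dir world [ 0.0246  0.9997 -0.    ]
travel,ang [-0.0245, -0.0, -0.0001] [-0.0, -0.0, 0.04]
```

Low forces; the nose is at the far mouth. Continue slowly.

>>> {"fn": "step_arm", "kwargs": {
  "angular": [
    [0,0,0],
    [0,0,0],
    [0,0,0],
    [0,0,0],
    [0,0,0],
    [0,0,0]
  ],
  "travel": [
    [-0.003,0,0],
    [-0.006,0,0],
    [-0.01,0,0],
    [-0.014,0,0],
    [-0.018,0,0],
    [-0.018,0,0]
  ],
  "jaw": [240,240,240,240,240,240]
}}

```text
time_s: 17.38
tcp_pos: [587.3, -2.4, 66.3]
tool_rot: [180.0, -0.1, 88.6]
wrist_force: [-0.4, 3.1, 5.2]
gripper_width: 0.157
```

```bash
python3 - <<'E'
from axt import *
did([-0.018,0,0],[0,0,0])
o=manip.observe();print(o["ft_torque"])
E
```

```text
cmd [587.2  -2.4  66. ] [ 1.800e+02 -1.000e-01  8.863e+01] meas [587.3  -2.4  66.3] [ 1.7998e+02 -1.3000e-01  8.8640e+01] F [-0.4  3.1  5.2] w 13.3 t 17.3833 j [ -6.  38.   6. 105.  -7.  38.   3.]
[ 0.56557384  0.10297138 -0.04417949]
```

>>> {"fn": "step_arm", "kwargs": {
  "angular": [
    [0,0,0],
    [0,0,0],
    [0,0,0],
    [0,0,0],
    [0,0,0]
  ],
  "travel": [
    [-0.002,0,-0.0003],
    [-0.004,0,-0.0003],
    [-0.005,0,-0.0003],
    [-0.006,0,-0.0003],
    [-0.006,0,-0.0003]
  ],
  "jaw": [240,240,240,240,240]
}}

```text
time_s: 17.8
tcp_pos: [587.1, -8.2, 66.3]
tool_rot: [180.0, -0.1, 88.6]
wrist_force: [-0.4, 4.6, 4.4]
gripper_width: 0.161
```

```bash
python3 - <<'E'
from axt import *
did([-0.006,0,-.0003],[0,0,0])
o=manip.observe();print(o["ft_torque"]);d=manip.get_image("wrist");cv2.imwrite("pics/w15.png",d["color"][:,:,::-1])
E
```

```text
cmd [587.1  -8.4  66.3] [ 1.800e+02 -1.000e-01  8.863e+01] meas [587.1  -8.2  66.3] [ 1.7999e+02 -1.3000e-01  8.8640e+01] F [-0.4  4.6  4.4] w 13.6 t 17.8 j [ -5.  38.   6. 105.  -7.  38.   3.]
[ 0.97134394  0.02320189 -0.09250484]
```

View pics/w15.png

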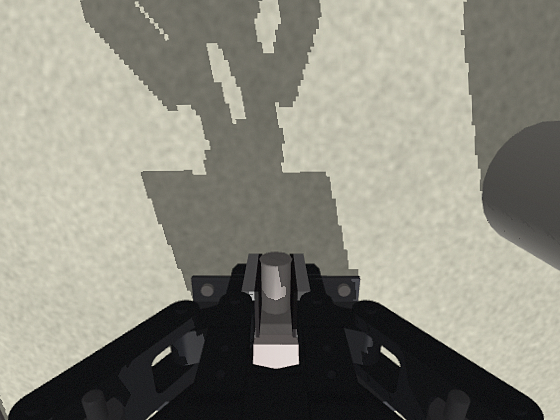

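Push in small steps until the collar seats (watch the force rise).

>>> {"fn": "step_arm", "kwargs": {
  "angular": [
    [0,0,0],
    [0,0,0],
    [0,0,0]
  ],
  "travel": [
    [-0.0008,0,0],
    [-0.0015,0,0],
    [-0.0015,0,0]
  ],
  "jaw": [240,240,240]
}}

```text
time_s: 18.1
tcp_pos: [587.1, -8.3, 66.3]
tool_rot: [180.0, -0.2, 88.7]
wrist_force: [0.7, 7.6, 4.2]
gripper_width: 0.16
```

>>> {"fn": "step_arm", "kwargs": {
  "angular": [
    [0,0,0],
    [0,0,0],
    [0,0,0]
  ],
  "travel": [
    [-0.0008,0,0],
    [-0.0015,0,0],
    [-0.0015,0,0]
  ],
  "jaw": [240,240,240]
}}

```text
time_s: 18.35
tcp_pos: [587.1, -8.3, 66.3]
tool_rot: [-180.0, -0.3, 88.8]
wrist_force: [-0.0, 11.7, 4.6]
gripper_width: 0.16
```

>>> {"fn": "step_arm", "kwargs": {
  "angular": [
    [0,0,0],
    [0,0,0],
    [0,0,0],
    [0,0,0]
  ],
  "travel": [
    [-0.001,0,0],
    [-0.002,0,0],
    [-0.003,0,0],
    [-0.003,0,0]
  ],
  "jaw": [240,240,240,240]
}}

```text
time_s: 18.68
tcp_pos: [587.1, -8.5, 66.3]
tool_rot: [-180.0, -0.5, 88.9]
wrist_force: [-0.2, 17.5, 5.8]
gripper_width: 0.166
```

```bash
python3 - <<'E'
from axt import *
did([-0.006,0,0],[0,0,0])
E
```

```text
cmd [586.9 -14.4  66.3] [ 1.800e+02 -1.000e-01  8.863e+01] meas [587.1  -8.5  66.3] [-180.     -0.47   88.88] F [-0.2 17.5  5.8] w 14.1 t 18.6833 j [ -5.  38.   6. 105.  -7.  38.   4.]
```

>>> {"fn": "step_arm", "kwargs": {
  "angular": [
    [0,0,0],
    [0,0,0],
    [0,0,0],
    [0,0,0],
    [0,0,0],
    [0,0,0],
    [0,0,0],
    [0,0,0]
  ],
  "travel": [
    [0.003,0,0],
    [0.0055,0,0],
    [0.0055,0,0],
    [0.0055,0,0],
    [0.0055,0,0],
    [0.0055,0,0],
    [0.0055,0,0],
    [0.0055,0,0]
  ],
  "jaw": [240,240,230,210,190,170,150,130]
}}

```text
time_s: 19.35
tcp_pos: [586.7, -10.2, 66.0]
tool_rot: [-180.0, -0.0, 88.6]
wrist_force: [-0.3, 0.6, -0.4]
gripper_width: 0.492
```

>>> {"fn": "step_arm", "kwargs": {
  "angular": [
    [0,0,0],
    [0,0,0],
    [0,0,0],
    [0,0,0],
    [0,0,0],
    [0,0,0],
    [0,0,0]
  ],
  "travel": [
    [0,0,-0.012],
    [0.002,0,-0.035],
    [0.01,0,-0.055],
    [0.03,0,-0.065],
    [0.045,0,-0.07],
    [0.05,0,-0.07],
    [0.05,0,-0.07]
  ],
  "jaw": [120,120,100,80,60,60,60]
}}

```text
time_s: 19.93
tcp_pos: [588.1, 42.2, 136.3]
tool_rot: [180.0, -0.1, 88.8]
wrist_force: [-0.0, -0.1, -0.1]
gripper_width: 0.764
```

```bash
python3 - <<'E'
import axt
from axt import *
did([0.0055,0,0],[0,0,0]);did([0.05,0,-0.07],[0,0,0])
o=manip.observe();d=manip.get_image("wrist");pickle.dump((o,d),open("w16.pkl","wb"))
cv2.imwrite("pics/w16.png",d["color"][:,:,::-1])
W=cloud(d,o).reshape(-1,3)
m=box(W,560,615,-60,20,30,75)
l=loc(m,(*S,SY))
# top views of collar
c=l[(l[:,2]>61.5)&(np.abs(l[:,0])<14)]
h,b=np.histogram(c[:,1],bins=np.arange(54,120,2));print(list(zip(b,h)))
axt.XMIN=-80
a=axtool(o,d,z0=o["tcp_pos"][2]-52,y0=bore(16)[1]-o["tcp_pos"][1],t0=0.)
p,e=stubpose(o,a,at=68);
E
```

```text
cmd [587.   -8.9  66.3] [ 1.800e+02 -1.000e-01  8.863e+01] meas [588.1  42.2 136.3] [ 1.7999e+02 -1.2000e-01  8.8760e+01] F [-0.  -0.1 -0.1] w 64.9 t 19.9333 j [-11.  33.   8. 101.  -6.  47.  -2.]
cmd [588.2  40.9 136.3] [ 1.800e+02 -1.000e-01  8.863e+01] meas [588.1  42.2 136.3] [ 1.7999e+02 -1.2000e-01  8.8760e+01] F [-0.  -0.1 -0.1] w 64.9 t 19.9333 j [-11.  33.   8. 101.  -6.  47.  -2.]
[(np.int64(54), np.int64(0)), (np.int64(56), np.int64(0)), (np.int64(58), np.int64(54)), (np.int64(60), np.int64(138)), (np.int64(62), np.int64(84)), (np.int64(64), np.int64(81)), (np.int64(66), np.int64(67)), (np.int64(68), np.int64(97)), (np.int64(70), np.int64(89)), (np.int64(72), np.int64(82)), (np.int64(74), np.int64(91)), (np.int64(76), np.int64(83)), (np.int64(78), np.int64(91)), (np.int64(80), np.int64(84)), (np.int64(82), np.int64(132)), (np.int64(84), np.int64(259)), (np.int64(86), np.int64(92)), (np.int64(88), np.int64(153)), (np.int64(90), np.int64(79)), (np.int64(92), np.int64(0)), (np.int64(94), np.int64(0)), (np.int64(96), np.int64(0)), (np.int64(98), np.int64(0)), (np.int64(100), np.int64(0)), (np.int64(102), np.int64(0)), (np.int64(104), np.int64(0)), (np.int64(106), np.int64(0)), (np.int64(108), np.int64(0)), (np.int64(110), np.int64(0)), (np.int64(112), np.int64(0)), (np.int64(114), np.int64(0)), (np.int64(116), np.int64(0))]
axle centre along tool x -140.5, y -0.33, z 84.31 at x=0; tilt up -2.08 deg, yaw -0.15 deg; cost 2.302 n 2653
stub pt [586.5 -30.   54.5] dir [ 0.019  0.999 -0.034] tip [ 583.3 -197.9   60.2]
```

View pics/w16.png

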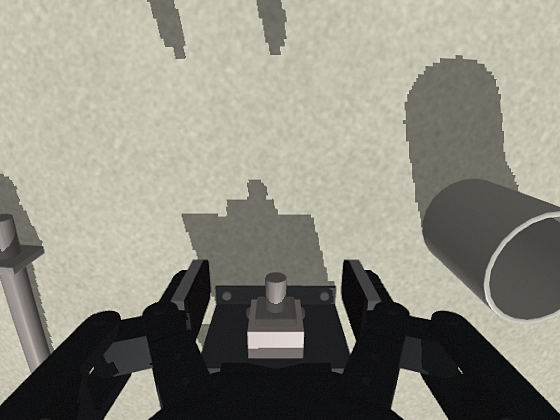

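>>> {"fn": "step_arm", "kwargs": {
  "angular": [
    [0,0,0],
    [0,0,0],
    [0,0,0],
    [0,0,0],
    [0,0,0],
    [0,0,0],
    [0,0,0],
    [0,0,0]
  ],
  "travel": [
    [-0.01,0,-0.01],
    [-0.035,0,-0.02],
    [-0.07,0,-0.03],
    [-0.105,0,-0.03],
    [-0.135,0,-0.03],
    [-0.155,0,-0.03],
    [-0.16,0,-0.03],
    [-0.16,0,-0.03]
  ],
  "jaw": [0,0,0,0,0,0,0,0]
}}

```text
time_s: 20.65
tcp_pos: [583.3, -123.5, 166.2]
tool_rot: [-180.0, -0.0, 88.3]
wrist_force: [-0.1, 0.1, -0.9]
gripper_width: 0.999
```

```bash
python3 - <<'E'
from axt import *
did([-0.16,0,-0.03],[0,0,0])
manip.get_image("top");manip.get_image("top");
o=manip.observe();d=manip.get_image("wrist");pickle.dump((o,d),open("w17.pkl","wb"))
cv2.imwrite("pics/w17.png",d["color"][:,:,::-1])
uv=proj(d,np.array([bore(84)]),o);print(uv)
u,v=uv[0].astype(int)
crop(d["color"],max(0,u-60),max(0,v-40),u+60,v+50,6.5,"pics/w17c.png")
W=cloud(d,o).reshape(-1,3);l=loc(W,(*S,SY))
c=l[(np.abs(l[:,0])<13)&(l[:,1]>54)&(l[:,1]<125)&(l[:,2]>35)]
for s in np.arange(70,122,1): 
    k=c[(c[:,1]>=s)&(c[:,1]<s+1)]; print(s,len(k),np.round(np.percentile(k[:,2],[5,50,95]),1) if len(k) else "",end="; ")
E
```

```text
cmd [ 584.4 -119.1  166.1] [ 1.800e+02 -1.000e-01  8.863e+01] meas [ 583.3 -123.5  166.2] [-179.96   -0.     88.28] F [-0.1  0.1 -0.9] w 84.9 t 20.65 j [ 5. 31.  8. 98. -5. 51. 13.]
[[275.8162981   92.23518086]]
70 79 [70.4 71.9 73.1]; 71 80 [70.9 71.8 72.9]; 72 40 [70.8 72.  72.7]; 73 79 [70.8 71.8 72.8]; 74 40 [70.8 71.8 73.2]; 75 80 [70.7 71.8 72.9]; 76 77 [70.8 72.  72.9]; 77 42 [71.  71.7 73. ]; 78 81 [70.9 71.8 73. ]; 79 40 [70.7 71.7 72.4]; 80 82 [70.9 71.7 72.8]; 81 81 [70.8 72.1 73.1]; 82 40 [71.2 72.  73.1]; 83 81 [71.  71.9 73.1]; 84 39 [64.7 65.8 66.7]; 85 75 [65.2 66.  67.3]; 86 43 [64.8 65.8 67.3]; 87 79 [64.7 66.1 67.2]; 88 43 [64.5 65.9 67.1]; 89 75 [64.9 65.8 66.7]; 90 12 [57.9 58.5 59.7]; 91 31 [54.2 57.1 58.9]; 92 41 [52.6 57.8 59.4]; 93 31 [53.5 56.8 59.6]; 94 38 [54.6 58.  59.1]; 95 29 [52.7 57.2 59.4]; 96 41 [53.5 57.8 58.7]; 97 34 [53.6 57.9 59.3]; 98 38 [53.3 57.  59.3]; 99 37 [53.  57.7 59.3]; 100 35 [54.1 57.3 59.9]; 101 38 [52.9 57.6 58.6]; 102 36 [54.7 58.2 59.5]; 103 34 [53.1 57.4 58.9]; 104 36 [54.4 57.8 59. ]; 105 35 [52.9 56.9 60. ]; 106 41 [53.7 57.8 58.7]; 107 36 [54.6 58.2 59.6]; 108 34 [53.3 57.2 58.9]; 109 37 [54.5 57.8 59.1]; 110 36 [52.9 57.1 59.2]; 111 42 [52.2 57.7 58.7]; 112 38 [54.  57.6 59.4]; 113 41 [52.5 57.4 59.5]; 114 39 [53.1 57.6 58.9]; 115 26 [53.1 56.9 59.5]; 116 2 [57.7 57.8 57.9]; 117 0 ; 118 0 ; 119 0 ; 120 0 ; 121 0 ;
```

View pics/w17.png

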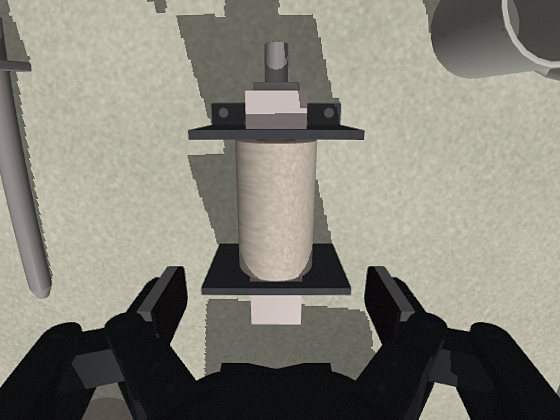

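View pics/w17c.png

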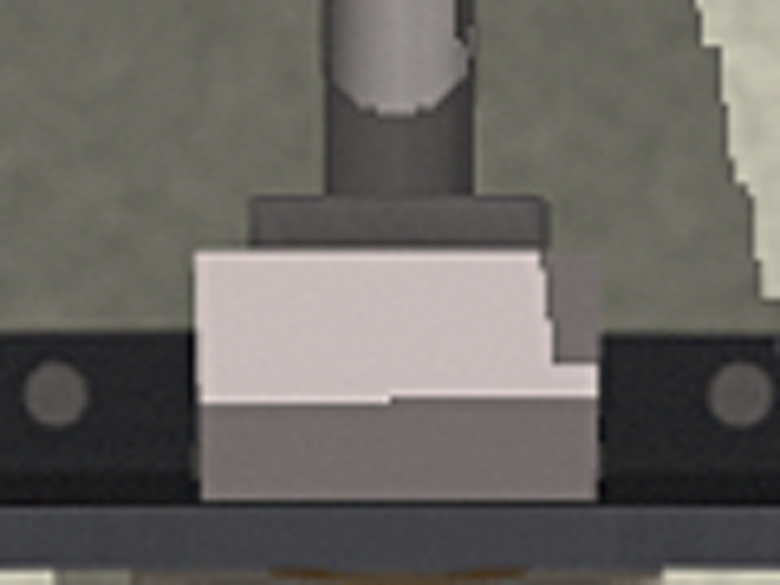

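```bash
python3 - <<'E'
from axt import *
d=manip.get_image("top");W=cloud(d).reshape(-1,3)
mg=box(W,670,860,0,110,70,130);m0=box(cloud(ld("top0.pkl")).reshape(-1,3),670,860,0,110,70,130);print("mug",mg.mean(0),m0.mean(0))
a=box(W,320,420,-260,-140,45,75);b=box(cloud(ld("top0.pkl")).reshape(-1,3),320,420,-260,-140,45,75);print("spare",len(a),a.mean(0) if len(a) else 0,b.mean(0) if len(b) else 0)
o=manip.observe();print(o["wrist_force"],o["qvel"].round(2),o["time_s"])
print(manip.sign_off())
E
```

```text
mug [757.74337528  33.31854649  85.30107721] [757.73425166  33.52921377  85.6434637 ]
spare 0 0 0
[ 0.17499252  0.38130837 -0.59376233] [-0.67 -0.11  0.01 -0.06  0.08 -0.14  0.07] 20.85
the job is handed in; nothing more can be done
None
```

The job is done and handed in at about 21 s on the robot's clock. The label roll lies on the tie bars between the cheeks, and the smaller axle runs through its core with the collar against the open bearing.

I followed the order asked:
- **Roll:** I lowered it between the cheeks until it touched the bars, then let go.
- **Axle, first half:** I took it near its middle, slid it in about 84 mm with almost no contact force, and let go. It sagged about 4°.
- **Axle, second half:** I took it again by the stub behind the collar, levelled it and pushed it home. It stopped firmly at about 18 N, and I then let go and moved clear.

Last checks:
- **Collar:** the wrist camera shows it spanning stand y = 84–90 mm with no gap, the stub ending at about 116 mm, and the roll between the cheeks.
- **Closed bearing:** I could not see the nose inside it. The collar position and the stub's end place it there.
- **Arm:** the gripper was open and clear of everything, and the wrist force was near zero.
- **Mug:** it is where it was, within 0.4 mm.
- **Spare roll:** my numeric check failed because the search region I set contained no points. The arm never went near it, but I did not confirm its position.

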